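# Load the star knob and slide the parts tray into the rack

## Task

Put the star knob that stands alone on the table in front of the rack into the small aluminium parts tray beside the two T-slot nuts. Then take the tray by its slanted handle, keep it about level, and slide it into the free bay of the plywood rack with its side flanges in the slots, fully home against the stops, with the knob and both nuts still in it. Let go of it, and leave the cup, spanner and cutters where they are.

Things in the scene. Friction and masses are not known exactly. Their poses are not given: they have to be found in the camera images.
- tray: Loose open tray of plain aluminium sheet, 130 (x) x 96 (y) x 35 mm, walls and floor 3 mm, about 0.2 kg, standing on the table. Origin: centre of its underside; x points from the handle end to the rear end, which enters the rack first; y to its left, z up. The front end (-x) carries a slanted handle plate.
- tray_handle (a point): Grip point, mid-plate: (-91, 0, 54) mm in the tray frame. Flat plate 4 mm thick, 60 wide (y), 40 long; root at x -79, z 33 mm on a lip 31 to 35 mm high; it leans 30 degrees from vertical, away from the tray, up along (-0.5, 0, 0.866) to x -99, z 68 mm. This point is 24 mm up the plate. Pinch it across its thickness with the tool tilted 30 degrees to match.
- tray_flange (a point): Middle of the tray's left side flange, at (0, 52, 33) mm in the tray frame; the right one mirrors it. Each flange is 4 mm thick (tray z 31 to 35 mm), runs the tray's full length and sticks out to y = +-59 mm (118 mm over both).
- star_knob: Loose black star-shaped clamping knob, 37 mm across, 42 mm tall, standing on its face with the metal stud up: star 13 mm high, hub 19 mm across up to 21 mm, stud 8 mm across from there to 42 mm. Origin: centre of its underside (the stud's axis is within 1 mm of it); z up along the stud.
- nut_a: Loose steel T-slot nut, 22 x 22 x 12 mm, lying in the rear left part of the tray. Origin: centre of its underside.
- nut_b: Loose steel T-slot nut, 22 x 22 x 12 mm, lying in the rear right part of the tray. Origin: centre of its underside.
- rack: Fixed plywood rack, 150 deep (x) x 306 wide (y) x 213 mm high. Origin: centre of its underside; x from its open face (x = -75 mm) to its back, y left. Below: two tray bays centred at y = +-73 mm. Above, from z 85 mm, a stocked shelf whose front edge is in the plane of the face: an upright gripper on the tray's handle would strike it before the tray is home.
- free_bay: The rack's empty bay (left or right) with its two fixed steel runners. Origin: bottom of the rack at the bay's centre; axes as the rack's. The tray runs in along +x. Home against the rear rubber stops, the tray's origin is at (-10, 0, 24) mm in this frame, its front wall flush with the rack's face and its axes along this frame's.
- bay_mouth (a point): Middle of the free bay's opening, at (-75, 0, 55) mm in its frame. Each runner is a slot, open inward, for one tray flange: ledge top z 55, keeper underside z 65 mm (bay frame), slot bottom y = +-62 mm (3 mm play a side), ledge and keeper reach in to y = +-52 mm. Slots start at the face (x -75 mm); their mouths are flared for about 14 mm ahead of it.
- full_bay: The other bay, whose runners already hold an identical tray, fixed, at home; its handle sticks out 34 mm in front of the face, up to z = 92 mm. Origin and axes as for the free bay.
- screw_cup: Bystander: grey metal cup, 72 mm across, 61 mm high. Origin: centre of its underside.
- spanner_19: Bystander: spanner, 39 x 208 x 9 mm, lying flat, long in its y. Origin: centre of its underside.
- side_cutters: Bystander: side cutters, 55 x 160 x 13 mm, lying flat, long in their y. Origin: centre of their underside.
Things that resemble listed ones, but are neither listed nor needed, are in the scene too. What is shaped like the tray but blue or turquoise is not meant.

How it is judged (in metres and radians):
On the way, in this order (a step that is already met when the one before it is completed fails the run):
1. The star knob is in the tray, let go, with both nuts, while the tray is still out of the rack (x of star_knob in the frame of tray between -0.062 and 0.062 m and y of star_knob in the frame of tray between -0.046 and 0.046 m and z of star_knob in the frame of tray between -0.002 and 0.035 m and x of nut_a in the frame of tray between -0.062 and 0.062 m and y of nut_a in the frame of tray between -0.046 and 0.046 m and z of nut_a in the frame of tray between -0.002 and 0.035 m and x of nut_b in the frame of tray between -0.062 and 0.062 m and y of nut_b in the frame of tray between -0.046 and 0.046 m and z of nut_b in the frame of tray between -0.002 and 0.035 m and contact force between the fingers and star_knob below 0.1 N and linear speed of star_knob below 0.03 m/s and horizontal distance between tray and free_bay above 0.15 m), for 0.2 s.
2. The loaded tray is fully home in the free bay (x of tray in the frame of free_bay between -0.016 and -0.004 m and y of tray in the frame of free_bay between -0.006 and 0.006 m and z of tray in the frame of free_bay between 0.019 and 0.03 m and angle between the x axis of tray and the x axis of free_bay, either way round below 0.07 rad and angle between tray's own z axis and vertical below 0.07 rad and x of star_knob in the frame of tray between -0.062 and 0.062 m and y of star_knob in the frame of tray between -0.046 and 0.046 m and z of star_knob in the frame of tray between -0.002 and 0.035 m and x of nut_a in the frame of tray between -0.062 and 0.062 m and y of nut_a in the frame of tray between -0.046 and 0.046 m and z of nut_a in the frame of tray between -0.002 and 0.035 m and x of nut_b in the frame of tray between -0.062 and 0.062 m and y of nut_b in the frame of tray between -0.046 and 0.046 m and z of nut_b in the frame of tray between -0.002 and 0.035 m), for 0.2 s.
At the end, for the whole second after the job is handed in: The tray rests in the runners of the free bay, within 6 mm of home in depth and sideways and 5 to 6 mm in height, within 4 degrees of level and of the bay's direction; the star knob and both nuts are inside it; everything is at rest (all of step 2 and linear speed of tray below 0.02 m/s and linear speed of star_knob below 0.03 m/s); the robot touches nothing.
It fails at once if The tray is tipped more than 30 degrees (angle between tray's own z axis and vertical above 0.52 rad).
It fails at once if A bystander (cup, spanner, cutters) is moved more than 30 mm (distance of any of screw_cup, spanner_19, side_cutters from where it was at the start of the episode above 0.03 m).
It also fails if it takes over 62 s, if anything falls off the work surface, if the arm or the gripper's body presses on something with over 40 N, if the wrist force passes 120 N, or if a joint passes its speed limit or range.

## Robot

A 6-joint arm with a two-finger parallel gripper is mounted at the origin on the work surface; the furniture and walls round the work are solid. World frame = base frame: x ahead of the robot, y to its left, z up, the work surface at z = 0. Lengths are in mm, angles in degrees, forces in N, time in s.
With the tool pointing down it reaches from about 300 to 850 mm from the base axis. Payload 4.2 kg.
Tool frame: the origin (TCP) lies at the very end of the fingers, on their centre line; the grasp point (between the pads) lies env.grip_point_offset behind it (env.grip_point_offset is the distance from the TCP to the grasp point, in mm); z points along the fingers, y is the direction in which the jaws open and shut (so a half turn about z gives the same grasp; the last joint's range is limited). The gripper opens to 91 mm and grips with 3 to 60 N. Pads are 32 mm wide; open, the fingers measure 118 mm over their backs; the gripper's body (76 mm by 178 mm) begins 60 mm behind the grasp point.
Start: joints at [-68.64, 18.312, 89.639, -0, 72.044, -1.146], TCP at [220.101, -531.224, 213.976] pointing down, gripper open.
Joint ranges: [-177.97, 177.97], [-48.28, 115.42], [12.27, 149.76], [-77.06, 257.06], [2.81, 150.46], [-146.56, 146.56]. Speed limits (degrees/s): [147.25, 147.25, 180, 180, 180, 180].

## Interface

Orientations are given as [roll, pitch, yaw] about the fixed x, y, z axes, in that order (R = Rz(yaw) Ry(pitch) Rx(roll)).
In Python, from workcell import env, grab_frame, camera_params gives the robot as it stands. The module is installed in compiled form; this text tells all that it offers.
- The arm moves only by the shell command python3 -m creep 'ROWS' [OPENING] [FORCE]. ROWS is a JSON object of lists of equal length, an entry for each row: "offset": the shift along the tool's x, y, z in m, a list of three; "rotation": the turn, a rotation vector about the tool's x, y, z in degrees, a list of three. A call has 1 to 5 rows; each row shifts and turns the commanded pose from where the row before left it, along the tool's axes as they then stand; what a row does not reach is not made up. A row lasts 1/8 s, in which the tool goes at most 62.5 mm and 10.7 degrees, less where a joint would pass 70% of its speed; a pose out of reach is approached as far as the arm can. A call is refused whole if a number of a shift passes 0.0625 or a number of a turn 10.7, either way. A call with a gripper value outside its range is refused whole. OPENING is the closure, from 0 (fully open) to 1 (shut), set as the call begins (- or left out, the last holds). The fingers move at their own pace and stop on an object; FORCE is the grip in N (left out, the last holds). Time passes only in rows, so rows that do not move let the fingers close. It gives the time, the measured TCP pose, the force and the opening at its end, in the units of the state.
- env.state(): the state, without advancing time (a new reading comes with each control period).
- grab_frame(name): name is "scene" or "top" or "wrist"; returns the picture (384x512x3 uint8, red, green, blue); there is no depth.
- camera_params(name): a dict with "mtx" (3x3 intrinsics, pixels), "R" (3x3) and "t" (3): a world point X has camera coordinates R X + t. Camera axes: x right, y down, z forward; pixel columns grow to the right and rows downward; lengths in mm; the calibration is good to about 2 mm. A picture is of the moment at which its call begins: read the wrist's pose just before it. camera_params takes no time and is no camera call; for the wrist camera it gives the pose at the moment of the call.
- env.job_done(): hands the job in, once; it reports no verdict.
The state is a dict: "time_s": time; "qpos": joint angles; "qvel": joint speeds; "effort": joint torques, N m; "ee_pos": TCP position; "ee_rot": TCP orientation; "force": force on the tool from outside, world axes, zero at the start; "torque": the same for the moment, N m; "gripper_width": finger opening in mm.
Only numpy, scipy, OpenCV 4.12 (cv2) and the standard library are available. Lean on these libraries where they do the work, as an engineer would, in place of code of your own. Each camera call takes 0.05 s, during which the arm holds its last target.

## Working session

There is one attempt and no reset: what is moved stays moved. The work goes in short steps, Python scripts to look and compute and a shell command to move; the robot and the scene stay as the last step left them, time stands still between calls to the robot, and variables do not carry over. Pictures are saved under pics/ and viewed, and the job is handed in when it is done.

```bash
mkdir -p pics; ls
python3 - <<'E'
from workcell import env, grab_frame, camera_params
import cv2, numpy as np
print(env.state(), env.grip_point_offset)
for n in ("scene","top","wrist"):
    p=camera_params(n)
    f=grab_frame(n)
    cv2.imwrite(f"pics/{n}0.png",cv2.cvtColor(f,cv2.COLOR_RGB2BGR))
    np.savez(f"{n}0.npz",**{k:np.array(v) for k,v in p.items()})
    print(n,p)
E
```

```text
pics
{'time_s': 0.0, 'qpos': array([-6.86396885e+01,  1.83526634e+01,  8.97074048e+01, -7.61301633e-04,
        7.20434547e+01, -1.14607005e+00]), 'qvel': array([-2.15949539e-02, -6.02536151e-04, -3.62596496e-02, -1.72481795e-03,
        3.91804670e-05,  6.69304815e-03]), 'effort': array([ 1.91020343e-03, -4.12455475e+01, -2.31969416e+01,  7.29407324e-02,
        4.56553290e-02, -1.34455754e-04]), 'ee_pos': array([ 219.91117366, -530.73173422,  213.10326755]), 'ee_rot': array([-1.79896483e+02, -1.34694888e-03,  2.25066157e+01]), 'force': array([ 0.4997031 ,  0.30766427, -0.08533028]), 'torque': array([-0.00067723,  0.06693892,  0.00397208]), 'gripper_width': 90.96790760140435} 18.8
scene {'mtx': array([[458.17510396,   0.        , 253.89240136],
       [  0.        , 458.17510396, 188.97049833],
       [  0.        ,   0.        ,   1.        ]]), 'R': array([[-0.50913551, -0.86062384,  0.01037519],
       [-0.43048964,  0.24419752, -0.86893397],
       [ 0.74529169, -0.44687155, -0.49481927]]), 't': array([ 321.51431006,  270.19016632, 1174.95542607])}
top {'mtx': array([[382.05286108,   0.        , 258.47211868],
       [  0.        , 382.05286108, 190.11600998],
       [  0.        ,   0.        ,   1.        ]]), 'R': array([[-0.28859069, -0.95744797,  0.00296524],
       [-0.92620505,  0.27838612, -0.25425456],
       [ 0.24261003, -0.07612191, -0.96713279]]), 't': array([ 198.60541946,  476.10203789, 1326.06344242])}
wrist {'mtx': array([[313.13545884,   0.        , 257.92298488],
       [  0.        , 313.13545884, 189.87235397],
       [  0.        ,   0.        ,   1.        ]]), 'R': array([[ 3.81981897e-01, -9.24169578e-01, -6.49465501e-04],
       [-8.92602627e-01, -3.69116426e-01,  2.58869880e-01],
       [-2.39479396e-01, -9.83038932e-02, -9.65911985e-01]]), 't': array([-574.53644254,  -26.8338882 ,  389.99848018])}
```

View pics/scene0.png

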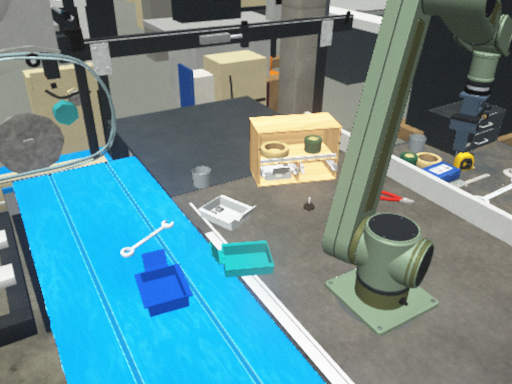

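View pics/top0.png

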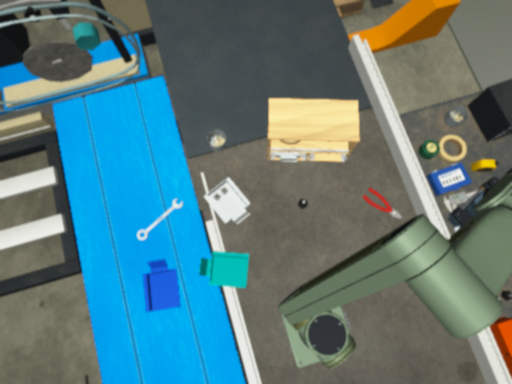

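View pics/wrist0.png

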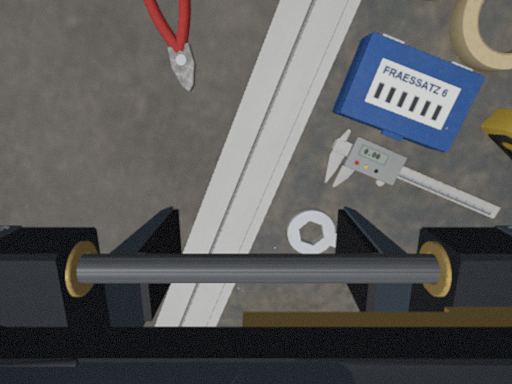

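Run:
```python
import cv2
t=cv2.imread("pics/top0.png"); s=cv2.imread("pics/scene0.png")
cv2.imwrite("pics/top0a.png",cv2.resize(t[85:265,180:380],None,fx=4,fy=4,interpolation=cv2.INTER_CUBIC)[:600])
cv2.imwrite("pics/scene0a.png",cv2.resize(s[100:250,180:350],None,fx=4,fy=4,interpolation=cv2.INTER_CUBIC)[:600])
```

```text
(no output)
```

View pics/top0a.png

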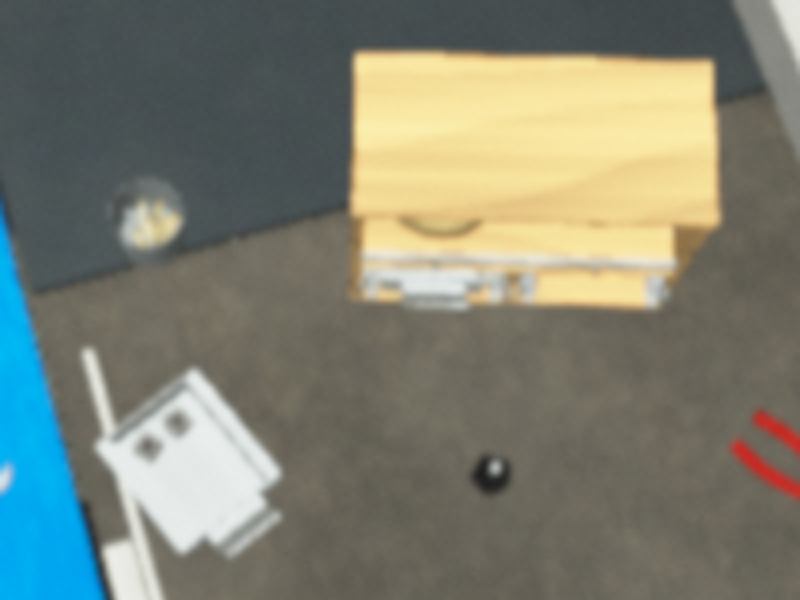

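View pics/scene0a.png

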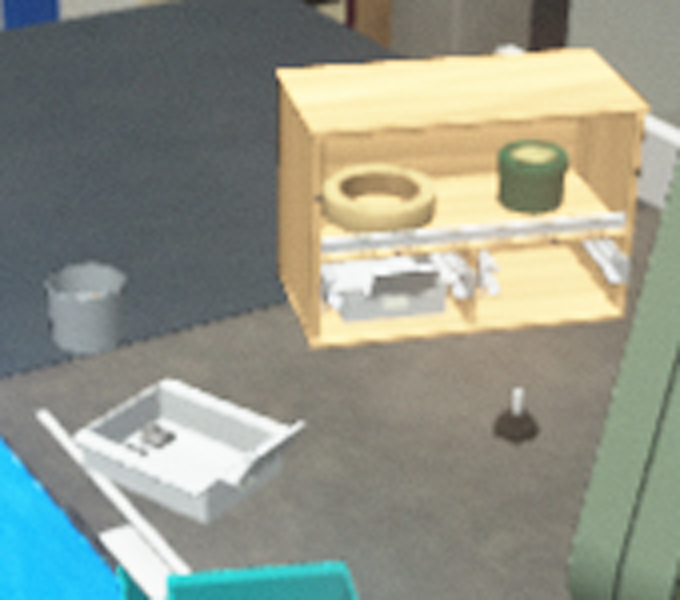

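```bash
cat > h.py <<'E'
import numpy as np, cv2
from scipy.spatial.transform import Rotation as Rot
from workcell import env, grab_frame, camera_params
def load(n): return dict(np.load(n+".npz"))
def ray(c,p):
    d=c["R"].T@np.linalg.solve(c["mtx"],[p[0],p[1],1]); return -c["R"].T@c["t"], d/np.linalg.norm(d)
def atz(c,p,z):
    o,d=ray(c,p); return o+d*(z-o[2])/d[2]
def tri(obs):
    A=np.zeros((3,3));b=np.zeros(3)
    for c,p in obs:
        o,d=ray(c,p);M=np.eye(3)-np.outer(d,d);A+=M;b+=M@o
    X=np.linalg.solve(A,b)
    res=[np.linalg.norm((np.eye(3)-np.outer(d,d))@(X-o)) for o,d in (ray(c,p) for c,p in obs)]
    return X,np.round(res,1)
def proj(c,X):
    x=c["mtx"]@(c["R"]@np.asarray(X,float)+c["t"]);return x[:2]/x[2]
def shot(name,tag):
    p=camera_params(name);f=grab_frame(name)
    cv2.imwrite(f"pics/{tag}.png",cv2.cvtColor(f,cv2.COLOR_RGB2BGR))
    np.savez(f"{tag}.npz",**{k:np.array(v) for k,v in p.items()})
    return p,f
def pose():
    s=env.state();return np.array(s["ee_pos"]),Rot.from_euler("xyz",s["ee_rot"],degrees=True)
def delta(Xt,Rt):
    """report tool-frame shift and rotvec from current pose to target"""
    p,R=pose();d=R.inv().apply(np.asarray(Xt)-p);rv=(R.inv()*Rt).as_rotvec(degrees=True)
    print("shift tool mm",d.round(1),"rotvec",rv.round(1))
E
python3 - <<'E'
from h import *
T=load("top0");S=load("scene0")
t=lambda u,v:(180+u/4-.375,85+v/4-.375); s=lambda u,v:(180+u/4-.375,100+v/4-.375)
for n,a,b in [("stud",(495,467),(517,390)),("FLT",(352,217),(318,133)),("FRT",(720,222),(647,107)),("BLT",(355,52),(278,70)),("BRT",(713,60),(590,50)),("FLB",(350,298),(315,347)),
 ("tray rear",(195,370),(165,380)),("tray left",(98,443),(78,435)),("tray front",(185,552),(205,520))]:
    X,r=tri([(T,t(*a)),(S,s(*b))]); print(n,X.round(1),r)
print("tray at z35:",[atz(T,t(*q),35).round(0) for q in [(195,370),(98,443),(185,552),(280,470)]])
print("handle top",[atz(T,t(*q),68).round(0) for q in [(282,516),(232,557)]])
print("cup",atz(T,t(147,205),61), "knob",atz(T,t(490,473),10))
E
```

```text
stud [430.7 -93.2  40.2] [0.7 0.7]
FLT [635.3 -17.7 210.2] [2.3 2.3]
FRT [ 546.  -308.3  208. ] [2.3 2.3]
BLT [781.2 -64.3 209.6] [1.2 1.2]
BRT [ 688.2 -356.8  206.6] [1.4 1.4]
FLB [ 6.37e+02 -2.08e+01  5.00e-01] [1.2 1.2]
tray rear [602.1 145.3  31.3] [1.5 1.5]
tray left [558.3 248.   32.8] [0.9 0.9]
tray front [441.7 197.8   3.7] [2.6 2.6]
tray at z35: [array([600., 144.,  35.]), array([558., 249.,  35.]), array([437., 199.,  35.]), array([485.,  95.,  35.])]
handle top [array([437., 107.,  68.]), array([415., 160.,  68.])]
cup [761.40989653 143.93628749  61.        ] knob [431.80063535 -93.13043495  10.        ]
```

```bash
python3 - <<'E'
from h import *
W=load("wrist0");p,R=pose()
C=-W["R"].T@W["t"];print(C, "cam in tool",R.inv().apply(C-p))
print("view dir tool",R.inv().apply(W["R"][2]))
# candidate view: TCP such that knob seen; test projection offset
def sim(tcp,X):
    c=dict(W);Cn=np.array(tcp)+C-p;c["t"]=-W["R"]@Cn;return proj(c,X)
for tcp in [(431,-93,213),(380,-115,213),(400,-110,180)]:
    print(tcp,sim(tcp,(431,-93,40)),sim(tcp,(431,-93,0)))
delta([400,-106,190],R)
E
python3 - <<'E'
import cv2
s=cv2.imread("pics/scene0.png")
cv2.imwrite("pics/scene0b.png",cv2.resize(s[0:170,400:512],None,fx=3.5,fy=3.5,interpolation=cv2.INTER_CUBIC))
E
```

```text
[ 288.90712155 -502.53556155  383.2775501 ] cam in tool [ 7.45328157e+01 -6.08330368e-04 -1.69966666e+02]
view dir tool [-2.58877485e-01  5.06811683e-04  9.65910032e-01]
(431, -93, 213) [257.96612525 174.87258937] [257.98274376 168.03068265]
(380, -115, 213) [257.17565987 124.26711813] [257.27439472 122.37906949]
(400, -110, 180) [254.03652644 147.19459414] [254.49108504 142.61858006]
shift tool mm [ 328.9 -323.5   23.8] rotvec [0. 0. 0.]
```

View pics/scene0b.png

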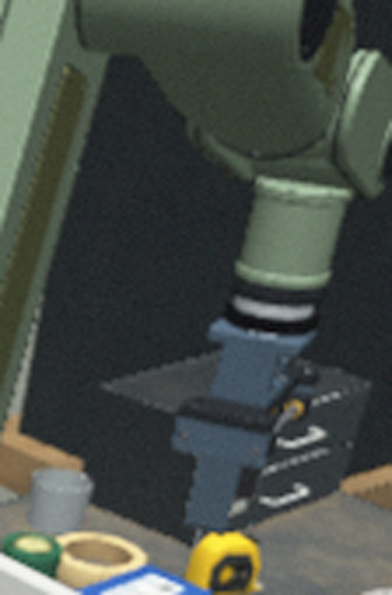

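```bash
python3 -m creep '{"offset":[[0.041,-0.040,0],[0.041,-0.040,0],[0.041,-0.040,0],[0.041,-0.040,0],[0.041,-0.040,0]],"rotation":[[0,0,0],[0,0,0],[0,0,0],[0,0,0],[0,0,0]]}' 0.4 20
```

```text
time_s: 0.78
ee_pos: [333.3, -266.2, 213.9]
ee_rot: [180.0, -0.0, 22.5]
force: [1.3, 0.1, -0.1]
gripper_width: 54.9
```

```bash
python3 -m creep '{"offset":[[0.041,-0.040,0],[0.041,-0.040,0],[0.041,-0.040,0]],"rotation":[[0,0,0],[0,0,0],[0,0,0]]}'
```

```text
time_s: 1.15
ee_pos: [401.0, -108.3, 214.0]
ee_rot: [180.0, -0.0, 22.5]
force: [1.2, 0.5, 0.2]
gripper_width: 54.9
```

Run:
```python
from h import *
c,f=shot("wrist","w1"); print(env.state()["qpos"].round(1), proj(c,(431,-93,40)))
```

```text
[-16.1   3.8 108.5   0.4  67.7  51. ] [255.16137873 144.72991863]
```

View pics/w1.png

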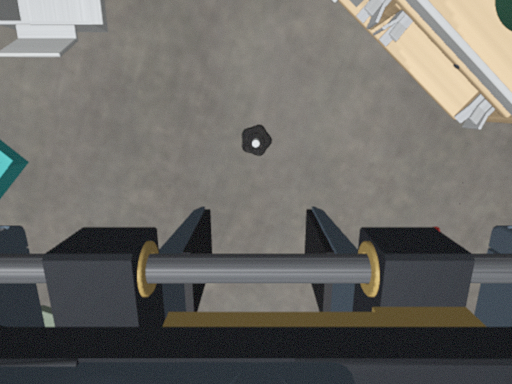

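Run:
```python
from h import *
T=load("top0");S=load("scene0");W=load("w1")
t=lambda u,v:(180+u/4-.375,85+v/4-.375); s=lambda u,v:(180+u/4-.375,100+v/4-.375)
st=(W,(256,143));
print(tri([(T,t(495,467)),(S,s(517,390)),st]),atz(W,(256,143),42), atz(W,(256.5,140),8))
p,R=pose()
for z in (60,):delta([*atz(W,(256,143),42)[:2],z],Rot.from_euler("xyz",[180,0,22.5],degrees=True))
```

```text
(array([431.90340705, -93.57247958,  39.13429388]), array([1.5, 0.4, 1.2])) [433.30789395 -93.05382472  42.        ] [433.20193411 -93.57440885   8.        ]
shift tool mm [ 30.8   3.7 154.1] rotvec [-0.2 -0.2  0.3]
```

```bash
python3 -m creep '{"offset":[[0.010,0.0012,0.050],[0.010,0.0012,0.050],[0.010,0.0012,0.050],[0,0,0.020],[0,0,0]],"rotation":[[0,0,0],[0,0,0],[0,0,0],[0,0,0],[0,0,0]]}'
python3 - <<'E'
from h import *
c,f=shot("wrist","w2"); print(proj(c,(432.5,-93.3,42)))
E
```

```text
time_s: 1.82
ee_pos: [428.4, -101.7, 42.5]
ee_rot: [-179.9, 0.2, 22.5]
force: [0.2, -0.8, -0.2]
gripper_width: 54.6
[247.14396227 226.01781594]
```

View pics/w2.png

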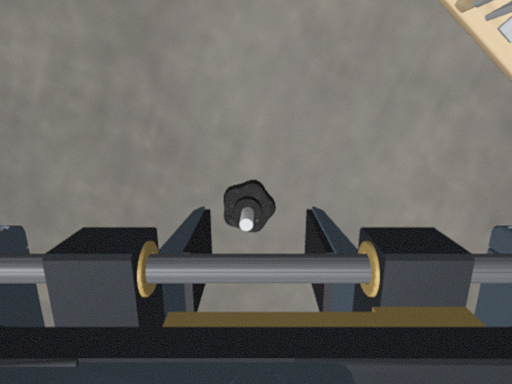

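Run:
```python
from h import *
W=load("w2");X=atz(W,(246,225),42);print(X,pose()[0],tri([(W,(246,225)),(load("w1"),(256,143))]))
delta([432,-93.5,23],Rot.from_euler("xyz",[180,0,22.5],degrees=True))
print(env.state()["time_s"])
```

```text
[432.83272814 -92.44887684  42.        ] [ 429.45035854 -102.00778706   43.72688416] (array([433.33185601, -92.67049842,  43.07176469]), array([0.4, 0.4]))
shift tool mm [ 5.6 -6.9 20.7] rotvec [-0.   0.1 -0. ]
1.875
```

```bash
python3 -m creep '{"offset":[[0.006,-0.007,0],[0,0,0.021],[0,0,0],[0,0,0],[0,0,0]],"rotation":[[0,0,0],[0,0,0],[0,0,0],[0,0,0],[0,0,0]]}' 
python3 -m creep '{"offset":[[0,0,0],[0,0,0],[0,0,0],[0,0,0],[0,0,0]],"rotation":[[0,0,0],[0,0,0],[0,0,0],[0,0,0],[0,0,0]]}' 1 20
python3 - <<'E'
from h import *
c,f=shot("wrist","w3")
E
```

```text
time_s: 2.5
ee_pos: [433.3, -93.2, 23.8]
ee_rot: [179.9, -0.1, 22.5]
force: [0.8, 0.3, -0.1]
gripper_width: 54.9
time_s: 3.12
ee_pos: [432.6, -93.1, 22.9]
ee_rot: [180.0, 0.0, 22.5]
force: [-0.2, 0.0, -0.5]
gripper_width: 7.8
```

View pics/w3.png

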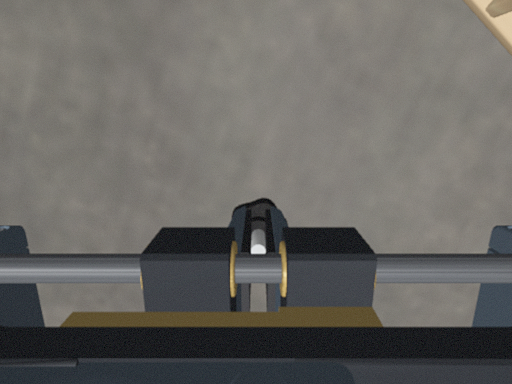

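```bash
python3 -m creep '{"offset":[[0,0,-0.040],[0,0,-0.060],[0,0,-0.050],[0.028,-0.053,0],[0.028,-0.053,0]],"rotation":[[0,0,0],[0,0,0],[0,0,0],[0,0,0],[0,0,0]]}'
python3 -m creep '{"offset":[[0.028,-0.053,0],[0.028,-0.053,0],[0,0,0],[0,0,0]],"rotation":[[0,0,0],[0,0,0],[0,0,0],[0,0,0]]}'
python3 - <<'E'
from h import *
c,f=shot("wrist","w4");print(pose()[0],env.state()["gripper_width"])
E
```

```text
time_s: 3.8
ee_pos: [444.2, 27.0, 173.8]
ee_rot: [179.9, -0.1, 22.3]
force: [1.2, 0.2, -0.4]
gripper_width: 7.1
time_s: 4.3
ee_pos: [454.4, 145.3, 172.6]
ee_rot: [180.0, 0.1, 22.6]
force: [0.4, 0.4, 0.4]
gripper_width: 7.0
[454.50785758 144.66276763 172.64974176] 6.902826320963585
```

View pics/w4.png

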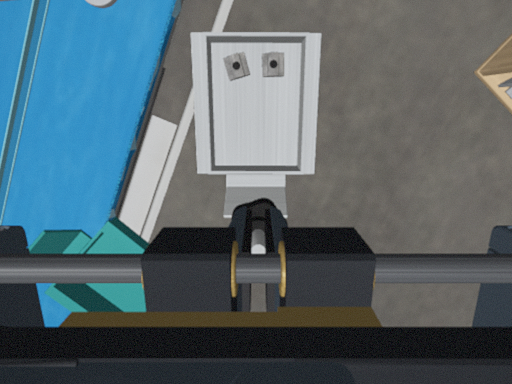

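Run:
```python
from h import *
W=load("w4");T=load("top0");S=load("scene0");W1=load("w1")
P={k:atz(W,q,35) for k,q in dict(RL=(191,33),RR=(321,33),FR=(315,174),FL=(197,174)).items()}
for k in P: print(k,P[k].round(1))
print("dims",np.linalg.norm(P["RL"]-P["RR"]),np.linalg.norm(P["RL"]-P["FL"]),np.linalg.norm(P["RR"]-P["FR"]))
c=sum(P.values())/4;a=P["RL"]+P["RR"]-P["FL"]-P["FR"];b=P["RL"]+P["FL"]-P["RR"]-P["FR"]
print("centre",c,"yaw",np.degrees(np.arctan2(a[1],a[0])),np.degrees(np.arctan2(-b[0],b[1])))
for q in [(224,216),(287,216)]: print("handle top z68",atz(W,q,68))
th=np.radians(22.6);ex=np.array([np.cos(th),np.sin(th),0]);ey=np.array([-ex[1],ex[0],0])
print("exp handle top",c-99*ex+30*ey,c-99*ex-30*ey)
for q in [(236,66),(273,64)]:
  v=atz(W,q,15)-c; print("nut in tray",v@ex,v@ey)
t=lambda u,v:(180+u/4-.375,85+v/4-.375); s=lambda u,v:(180+u/4-.375,100+v/4-.375)
print("RR",tri([(T,t(195,370)),(S,s(165,380)),(W,(321,33))]));print("RL",tri([(T,t(98,443)),(S,s(78,435)),(W,(191,33))]))
print("handle R", tri([(T,t(282,516)),(S,s(302,422)),(W,(287,216))]))
print("handle R w1", tri([(W1,(67,53)),(W,(287,216))]), tri([(W1,(77,39)),(W,(287,187))]))
print("tq",[atz(W,q,35) for q in [(85,232),(115,222)]])
```

```text
RL [558.6 253.   35. ]
RR [603.2 145.4  35. ]
FR [484.2  95.2  35. ]
FL [438.9 204.6  35. ]
dims 116.49730326932605 129.06880252160727 129.13718955057317
centre [521.24426119 174.55567814  35.        ] yaw 22.41592143053544 22.506601806270115
handle top z68 [419.99722772 164.79719645  68.        ]
handle top z68 [442.36925559 110.72570158  68.        ]
exp handle top [418.31759001 164.20674771  35.        ] [441.37530937 108.81413468  35.        ]
nut in tray 39.18041916032409 19.556304659407644
nut in tray 40.95741411518994 -16.64271072933771
RR (array([603.29365984, 144.99416142,  30.5890678 ]), array([2. , 1.2, 1. ]))
RL (array([557.68634549, 249.79450581,  34.73925463]), array([1.3, 2.5, 3.3]))
handle R (array([440.06504958, 108.48292295,  64.40407502]), array([2.7, 1.5, 1.8]))
handle R w1 (array([442.91960361, 108.44760849,  60.55713589]), array([2.7, 2.7])) (array([460.84543461, 115.80493901,  34.97748618]), array([0.3, 0.3]))
tq [array([334.82721809, 292.72954852,  35.        ]), array([357.79758755, 266.58641058,  35.        ])]
```

```bash
python3 -m creep '{"offset":[[0.052,-0.001,0],[0,0,0.055],[0,0,0.055],[0,0,0.030],[0,0,0.005]],"rotation":[[0,0,0],[0,0,0],[0,0,0],[0,0,0],[0,0,0]]}'
python3 -m creep '{"offset":[[0,0,0],[0,0,0]],"rotation":[[0,0,0],[0,0,0]]}'
python3 - <<'E'
from h import *
c,f=shot("wrist","w5");print(pose()[0],env.state()["gripper_width"])
E
```

```text
time_s: 4.97
ee_pos: [501.2, 164.3, 26.1]
ee_rot: [-180.0, 0.3, 22.4]
force: [0.5, 0.2, 0.4]
gripper_width: 7.1
time_s: 5.22
ee_pos: [503.9, 166.4, 29.6]
ee_rot: [180.0, -0.2, 22.5]
force: [-0.3, 0.3, -0.5]
gripper_width: 7.0
[503.72447606 166.46001286  29.50349763] 7.035071715515337
```

View pics/w5.png

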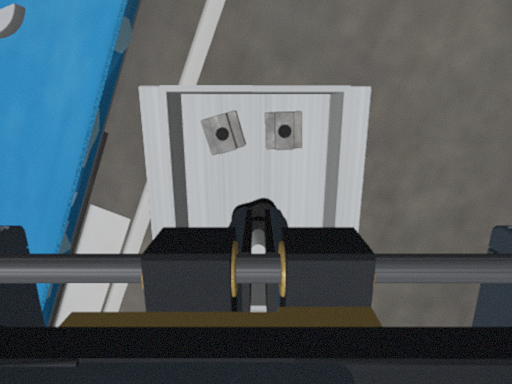

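```bash
python3 -m creep '{"offset":[[0,0,0.002],[0,0,0]],"rotation":[[0,0,0],[0,0,0]]}'
python3 -m creep '{"offset":[[0,0,0],[0,0,0],[0,0,0]],"rotation":[[0,0,0],[0,0,0],[0,0,0]]}' 0.67
python3 -m creep '{"offset":[[0,0,-0.020],[0,0,-0.050],[0,0,-0.060],[-0.040,0,-0.020],[0,0,0]],"rotation":[[0,0,0],[0,0,0],[0,0,0],[0,0,0],[0,0,0]]}'
python3 - <<'E'
from h import *
c,f=shot("wrist","w6");print(pose()[0],env.state()["qpos"].round(1))
E
```

```text
time_s: 5.52
ee_pos: [502.6, 166.5, 26.2]
ee_rot: [180.0, -0.0, 22.5]
force: [-0.0, 0.0, 0.1]
gripper_width: 7.4
time_s: 5.9
ee_pos: [502.6, 166.4, 26.0]
ee_rot: [180.0, -0.0, 22.5]
force: [0.3, 0.3, 0.6]
gripper_width: 30.0
time_s: 6.52
ee_pos: [464.6, 150.7, 177.9]
ee_rot: [180.0, -0.2, 22.5]
force: [-0.6, 0.2, -0.2]
gripper_width: 30.1
[465.30367387 150.98369599 176.78585795] [ 16.6  12.2 103.9  -0.   63.8  84.1]
```

View pics/w6.png

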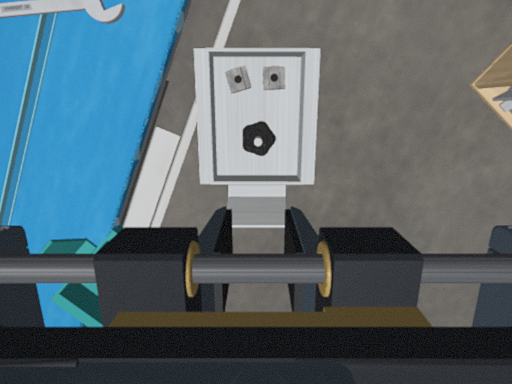

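```bash
python3 -m creep '{"offset":[[-0.057,0,0],[0,0,0],[0,0,0],[0,0,0],[0,0,0]],"rotation":[[0,0,0],[0,0,-10],[0,0,-10],[0,0,-10],[0,0,-10]]}'
python3 -m creep '{"offset":[[0,0,0],[0,0,0],[0,0,0],[0,0,0],[0,0,0]],"rotation":[[0,0,-10],[0,0,-10],[0,0,-10],[0,0,-10],[0,0,-10]]}'
python3 -m creep '{"offset":[[0,0,0],[0,0,0],[0,0,0],[0,0,0]],"rotation":[[-10,0,0],[-10,0,0],[-10,0,0],[0,0,0]]}'
python3 - <<'E'
from h import *
shot("wrist","w7");shot("scene","s7")
th=np.radians(22.5);ex=np.array([np.cos(th),np.sin(th),0]);ey=np.array([-ex[1],ex[0],0]);ez=np.array([0,0,1.])
z=.5*ex-.866*ez;y=.866*ex+.5*ez
Rt=Rot.from_matrix(np.c_[ey,y,z]);c=np.array([521.2,174.3,0])
X=c-117.6*ex+100*ez
print(pose()[0],env.state()["qpos"].round(1),env.state()["ee_rot"],Rt.as_euler("xyz",degrees=True));delta(X,Rt)
E
```

```text
time_s: 7.2
ee_pos: [413.3, 129.4, 174.9]
ee_rot: [-179.9, 0.1, 62.8]
force: [-0.6, -0.2, -0.2]
gripper_width: 29.9
time_s: 7.82
ee_pos: [413.3, 129.5, 174.8]
ee_rot: [-179.9, -0.0, 112.8]
force: [-1.3, 0.2, -0.6]
gripper_width: 30.1
time_s: 8.32
ee_pos: [408.7, 128.2, 172.6]
ee_rot: [150.5, -0.1, 112.4]
force: [-0.2, 0.4, 1.0]
gripper_width: 30.0
[414.56898252 129.62171097 176.6698787 ] [ 11.7  -5.6 131.   12.5  25.6 -20.7] [1.50019922e+02 9.17681823e-03 1.12493377e+02] [149.99927222   0.         112.5       ]
shift tool mm [  0.5 -40.   65.4] rotvec [-0.  0. -0.]
```

View pics/w7.png

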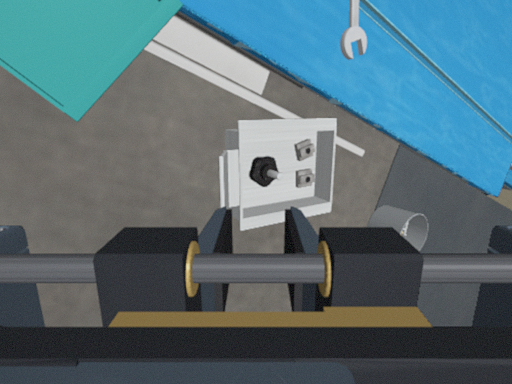

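View pics/s7.png

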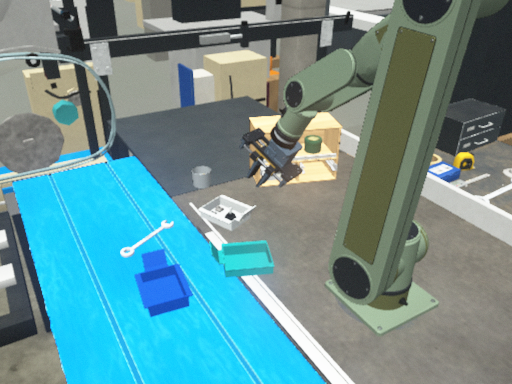

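```bash
cat > fk.py <<'E'
from h import *
from scipy.optimize import least_squares
Rz=lambda a:Rot.from_euler("z",a,degrees=True);Ry=lambda a:Rot.from_euler("y",a,degrees=True)
def fk(k,q):
    a,b,e,s,h,L=k
    R=Rz(q[0]);p=np.array([0,0,h])+R.apply([s,0,0])
    R=R*Ry(q[1]);p=p+R.apply([0,0,a])
    R=R*Ry(q[2]);p=p+R.apply([e,0,b])
    R=R*Rz(q[3])*Ry(q[4])*Rz(q[5]);p=p+R.apply([0,0,L])
    return p,R
D=[([-68.64,18.312,89.639,0,72.044,-1.146],[220.1,-531.2,214]),([-16.1,3.8,108.5,.4,67.7,51],[401.5,-107,214]),([16.6,12.2,103.9,0,63.8,84.1],[465,151,177.5]),([11.7,-5.6,131,12.5,25.6,-20.7],[413.3,129.5,175.5])]
f=lambda k:np.concatenate([fk(k,q)[0]-x for q,x in D])/2
g=lambda k:np.r_[f(k),0.001*(k-np.array([400,400,0,0,350,300]))]
K=least_squares(g,[400,400,0,0,350,300.]).x
lo=np.array([-177.97,-48.28,12.27,-77.06,2.81,-146.56]);hi=np.array([177.97,115.42,149.76,257.06,150.46,146.56])
def ik(X,Rt,q0):
    Roff=fk(K,D[3][0])[1].inv()*Rot.from_euler("xyz",[150,0,112.5],degrees=True)
    fun=lambda q:np.r_[(fk(K,q)[0]-X)/10,((fk(K,q)[1]*Roff).inv()*Rt).as_rotvec(degrees=True)/2]
    s=least_squares(fun,np.clip(q0,lo+.01,hi-.01),bounds=(lo,hi));return s.x,s.cost
E
python3 - <<'E'
from fk import *
print(K.round(1),(f(K)*2).round(1))
print([fk(K,q)[1].as_euler("xyz",degrees=True).round(1) for q,_ in D])
def fr(yaw):
    th=np.radians(yaw);ex=np.array([np.cos(th),np.sin(th),0]);ey=np.array([-ex[1],ex[0],0]);ez=np.array([0,0,1.])
    z=.5*ex-.866*ez;y=.866*ex+.5*ez
    return ex,ey,ez,Rot.from_matrix(np.c_[ey,y,z])
ex,ey,ez,Rt=fr(22.5);c=np.array([521.2,174.3,0]);q=env.state()["qpos"]
for X in (c-117.6*ex+100*ez,c-82.6*ex+39.4*ez,c-82.6*ex+90*ez):
    q,e=ik(X,Rt,q);print(X.round(0),q.round(1),e.round(2))
ex,ey,ez,Rt=fr(-17.2);b=np.array([641,-257,0])
for dx,dz in ((-250,20),(-130,20),(0,0)):
    q,e=ik(b+(-10-82.6+dx)*ex+(24+39.4+dz)*ez,Rt,q);print(q.round(1),e.round(2))
E
```

```text
[600.8 446.6  47.4 -21.5 186.7 359.1] [ -9.7  -6.7   1.2  -3.5  -5.5  -0.2   1.  -12.1  -1.7   3.6  -8.9   0.7]
[array([-180. ,    0. ,  112.5]), array([179.8,  -0.3, 112.7]), array([179.9,   0. , 112.5]), array([-180. ,   30. , -157.5])]
[413. 129. 100.] [ 13.8   2.8 137.9  24.4  10.5 -31.6] 0.0
[445. 143.  39.] [  14.9   14.2  138.5  122.8    4.5 -129.6] 0.0
[445. 143.  90.] [ 14.9   7.1 135.1  25.4   8.9 -31.7] 0.0
[-35.8  -2.  146.9  55.2  11.2 -70.9] 0.0
[-28.3   8.2 135.3  38.1   8.9 -47.3] 0.0
[-24.9  19.5 122.   23.5   9.6 -29.8] 0.0
```

```bash
cat > fk.py <<'E'
from h import *
from scipy.optimize import least_squares
Rz=lambda a:Rot.from_euler("z",a,degrees=True);Ry=lambda a:Rot.from_euler("y",a,degrees=True)
def fk(k,q):
    a,b,e,s,h,L,d=k
    R=Rz(q[0]);p=np.array([0,0,h])+R.apply([s,d,0])
    R=R*Ry(q[1]);p=p+R.apply([0,0,a])
    R=R*Ry(q[2]);p=p+R.apply([e,0,b])
    R=R*Rz(q[3])*Ry(q[4])*Rz(q[5]);p=p+R.apply([0,0,L])
    return p,R
D=[([-68.64,18.312,89.639,0,72.044,-1.146],[220.1,-531.2,214]),([-16.1,3.8,108.5,.4,67.7,51],[401.5,-107,214]),([16.6,12.2,103.9,0,63.8,84.1],[465,151,177.5]),([11.7,-5.6,131,12.5,25.6,-20.7],[413.3,129.5,175.5])]
f=lambda k:np.concatenate([fk(k,q)[0]-x for q,x in D])/2
g=lambda k:np.r_[f(k),0.001*(k-np.array([400,400,0,0,350,300,0]))]
K=least_squares(g,[400,400,0,0,350,300.,0]).x
lo=np.array([-177.97,-48.28,12.27,-77.06,2.81,-146.56]);hi=np.array([177.97,115.42,149.76,257.06,150.46,146.56])
def ik(X,Rt,q0):
    Roff=fk(K,D[3][0])[1].inv()*Rot.from_euler("xyz",[150,0,112.5],degrees=True)
    fun=lambda q:np.r_[(fk(K,q)[0]-X)/10,((fk(K,q)[1]*Roff).inv()*Rt).as_rotvec(degrees=True)/2]
    s=least_squares(fun,np.clip(q0,lo+.01,hi-.01),bounds=(lo,hi));return s.x,s.cost
def fr(yaw,tilt=30):
    th=np.radians(yaw);ex=np.array([np.cos(th),np.sin(th),0]);ey=np.array([-ex[1],ex[0],0]);ez=np.array([0,0,1.])
    S,C=np.sin(np.radians(tilt)),np.cos(np.radians(tilt))
    z=S*ex-C*ez;y=C*ex+S*ez
    return ex,ey,ez,Rot.from_matrix(np.c_[ey,y,z])
E
python3 - <<'E'
from fk import *
print(K.round(1),(f(K)*2).round(1))
print("singular values",np.linalg.svd(least_squares(g,K).jac)[1].round(4))
ex,ey,ez,Rt=fr(22.5);c=np.array([521.2,174.3,0]);q=env.state()["qpos"]
for r in range(0,75,10):
    X=c-(117.6-r*.5)*ex+(100-r*.866)*ez
    q,e=ik(X,Rt,q);print(X.round(0),q.round(1),e.round(2))
ex,ey,ez,Rt=fr(-17.2);b=np.array([641,-257,0])
for dx,dz in ((-250,20),(-130,20),(0,0)):
    q,e=ik(b+(-10-82.6+dx)*ex+(24+39.4+dz)*ez,Rt,q);print(q.round(1),e.round(2))
E
```

```text
[592.4 421.7  26.6  -4.1 142.9 335.5  10.3] [-1.  -0.6  0.5  0.9  3.9 -0.2  0.4 -1.5 -0.6  0.4 -1.2  0.3]
singular values [1.9746 1.4224 1.0002 0.2487 0.1084 0.0563 0.0252]
[413. 129. 100.] [ 12.    2.4 138.5  28.9  10.9 -37.7] 0.0
[417. 131.  91.] [ 12.2   3.9 138.8  34.    9.2 -42.7] 0.0
[422. 133.  83.] [ 12.3   5.5 139.1  41.1   7.7 -49.7] 0.0
[426. 135.  74.] [ 12.5   7.1 139.3  51.3   6.4 -59.8] 0.0
[431. 137.  65.] [ 12.7   8.7 139.5  65.8   5.3 -74.2] 0.0
[436. 139.  57.] [ 12.9  10.3 139.6  84.7   4.8 -93.1] 0.0
[440. 141.  48.] [  13.    11.9  139.7  105.1    4.9 -113.4] 0.0
[445. 143.  39.] [  13.2   13.5  139.8  122.5    5.5 -130.7] 0.0
[-37.8  -2.9 147.8  56.8  12.1 -74.3] 0.0
[-29.8   7.7 136.1  42.5   9.3 -53. ] 0.0
[-26.   19.3 122.5  27.4   9.6 -34.7] 0.0
```

Run:
```python
from fk import *
q0=env.state()["qpos"]
for B in (-20,-12,12,20):
    print("beta",B);q=q0
    ex,ey,ez,Rt=fr(22.5);c=np.array([521.2,174.3,0]);Rb=Rt*Rot.from_euler("y",B,degrees=True)
    for X,n in ((-117.6,100),(-100,70),(-82.6,39.4)):
        G=c+(-91)*ex+54*ez; zt=Rb.apply([0,0,1]); 
        r={100:-70,70:-35,39.4:0}[n]
        q,e=ik(G+zt*(18.8+r)-2*np.array(0),Rb,q);print(q.round(1),e.round(2))
    q,e=ik(G+zt*18.8+60*ez,Rb,q);print("lift",q.round(1),e.round(2))
    ex,ey,ez,Rt=fr(-17.2);b=np.array([641,-257,0]);Rb=Rt*Rot.from_euler("y",B,degrees=True);zt=Rb.apply([0,0,1])
    for dx,dz in ((-250,40),(-180,20),(-70,5),(0,0)):
        q,e=ik(b+(-101+dx)*ex+(78+dz)*ez+18.8*zt,Rb,q);print("rack",dx,q.round(1),e.round(2))
```

```text
beta -20
[ 39.3   7.4 137.8 -69.1  29.7  82.7] 0.0
[ 36.2  11.9 137.8 -77.1  26.9  89.2] 0.12
[ 33.2  15.8 135.7 -77.1  25.1  87.5] 1.76
lift [ 33.4   9.  134.8 -69.3  27.   77.4] 0.0
rack -250 [ -4.7  -2.2 146.8 -69.9  27.6  79.6] 0.0
rack -180 [ -8.    6.8 141.2 -77.1  24.9  84.7] 0.06
rack -70 [-10.7  16.7 130.3 -77.1  23.7  82.1] 0.01
rack 0 [-11.7  21.8 122.3 -71.9  23.9  75.5] 0.0
beta -12
[ 29.2   4.  138.8 -61.3  17.5  66.1] 0.0
[ 27.3   9.2 139.  -77.1  14.6  81.1] 0.05
[ 25.3  13.6 136.9 -77.1  13.2  79.9] 1.37
lift [ 25.7   6.7 135.3 -58.2  16.1  60. ] 0.0
rack -250 [-17.3  -5.4 146.8 -54.8  14.7  53.8] 0.0
rack -180 [-17.3   4.6 142.1 -74.7  12.4  74.2] 0.0
rack -70 [-17.3  14.9 131.  -71.2  12.7  70.7] 0.0
rack 0 [-17.3  20.1 122.8 -59.9  13.9  59.2] 0.0
beta 12
[ -3.4   5.9 136.5  59.   27.8 -80.2] 0.0
[ -0.8  10.8 137.5  70.8  24.  -90.9] 0.0
[   1.6   15.9  138.    85.4   21.7 -104.4] 0.0
lift [  1.6   8.  133.6  58.4  25.6 -75.1] 0.0
rack -250 [-53.6  -1.5 143.5  55.9  33.5 -86.3] 0.0
rack -180 [-45.1   6.9 139.2  64.6  27.1 -88.3] 0.0
rack -70 [-37.3  16.2 128.6  64.8  23.7 -81.5] 0.0
rack 0 [-34.2  21.2 120.7  59.5  23.4 -73. ] 0.0
beta 20
[-11.1  10.  134.2  60.1  38.9 -88.4] 0.0
[ -7.8  14.2 135.3  68.2  35.  -95.1] 0.0
[  -4.7   18.6  136.    77.8   32.  -103.2] 0.0
lift [ -4.7  11.  132.   61.5  36.2 -83.6] 0.0
rack -250 [-60.6   3.  141.5  55.9  43.6 -93.4] 0.0
rack -180 [-51.6  10.3 137.2  63.4  37.7 -93.5] 0.0
rack -70 [-42.7  18.8 126.7  65.5  34.1 -86.9] 0.0
rack 0 [-39.   23.5 118.9  62.9  33.5 -80.1] 0.0
```

```bash
python3 -m creep '{"offset":[[0,0,0],[0,0,0],[0,0,0],[0,0,0]],"rotation":[[0,4,0],[0,4,0],[0,4,0],[0,0,0]]}'
cat >> fk.py <<'E'
BETA=Rot.from_euler("y",12,degrees=True)
def handle(c,yaw,up=30,back=0,beta=BETA):
    ex,ey,ez,Rt=fr(yaw);Rb=Rt*beta
    G=np.asarray(c)+(-79-.5*up)*ex+(33+.866*up)*ez
    return G+(18.8-back)*Rb.apply([0,0,1]),Rb
E
python3 - <<'E'
from fk import *
X,Rb=handle([521.2,174.3,0],22.5,30,70)
print(pose()[0],env.state()["qpos"].round(1),env.state()["ee_rot"]);delta(X,Rb);print(X)
E
```

```text
time_s: 8.93
ee_pos: [416.4, 128.5, 176.9]
ee_rot: [149.4, -10.3, 118.4]
force: [0.8, 0.2, 0.4]
gripper_width: 30.0
[416.42755066 128.47297501 176.85934908] [ -2.   -2.7 129.5  40.3  37.2 -56.8] [149.42681844 -10.34400997 118.44224325]
shift tool mm [-21.1 -41.3  59.1] rotvec [ 0.   0.1 -0.1]
[415.29454112 118.91037259 102.35155435]
```

```bash
python3 -m creep '{"offset":[[-0.007,-0.014,0.010],[-0.007,-0.014,0.025],[-0.007,-0.013,0.024],[0,0,0],[0,0,0]],"rotation":[[0,0,0],[0,0,0],[0,0,0],[0,0,0],[0,0,0]]}'
python3 - <<'E'
from fk import *
shot("wrist","w8")
X,Rb=handle([521.2,174.3,0],22.5,30,70)
print(pose()[0],env.state()["qpos"].round(1),env.state()["ee_rot"]);delta(X,Rb)
W=load("w8")
ex,ey,ez,_=fr(22.5);c=np.array([521.2,174.3,0])
for n,v in dict(top1=(-99,30,68),top2=(-99,-30,68),root1=(-79,30,33),FL=(-65,59,35),FR=(-65,-59,35),RL=(65,59,35)).items(): print(n,proj(W,c+v[0]*ex+v[1]*ey+v[2]*ez).round(0))
E
```

```text
time_s: 9.55
ee_pos: [413.2, 120.4, 102.7]
ee_rot: [149.4, -10.3, 118.6]
force: [0.8, 0.7, -0.5]
gripper_width: 30.1
[413.28484935 120.30443846 102.9610497 ] [ -3.7   4.8 137.   58.1  28.3 -79.5] [149.33053765 -10.2945017  118.64739322]
shift tool mm [-2.3  0.8  0.7] rotvec [0.1 0.  0.1]
top1 [258. 169.]
top2 [258. 253.]
root1 [258. 170.]
FL [273. 136.]
FR [273. 273.]
RL [377. 143.]
```

View pics/w8.png

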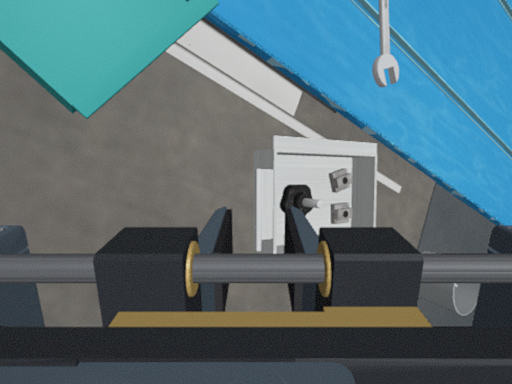

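```bash
python3 -m creep '{"offset":[[-0.001,0,0.020],[-0.001,0,0.025],[0,0,0.020],[0,0,0.005],[0,0,0]],"rotation":[[0,0,0],[0,0,0],[0,0,0],[0,0,0],[0,0,0]]}'
python3 - <<'E'
from fk import *
shot("wrist","w9")
X,Rb=handle([521.2,174.3,0],22.5,30,0)
print(env.state()["qpos"].round(1),env.state()["force"].round(1));delta(X,Rb)
E
```

```text
time_s: 10.22
ee_pos: [440.0, 145.2, 42.8]
ee_rot: [149.3, -10.3, 118.6]
force: [-1.0, 1.0, 0.1]
gripper_width: 30.2
[   1.1   14.9  138.8   85.    21.9 -104.5] [-0.2  0.9 -0.2]
shift tool mm [-0.3  1.3  0.7] rotvec [0.1 0.  0.1]
```

View pics/w9.png

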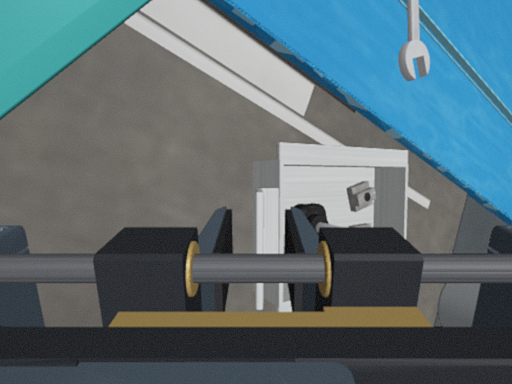

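```bash
python3 -m creep '{"offset":[[0,0,0],[0,0,0],[0,0,0],[0,0,0],[0,0,0]],"rotation":[[0,0,0],[0,0,0],[0,0,0],[0,0,0],[0,0,0]]}' 1 60
python3 -m creep '{"offset":[[0,-0.005,-0.0087],[0,-0.010,-0.0174],[0,-0.010,-0.0174],[0,0,0],[0,0,0]],"rotation":[[0,0,0],[0,0,0],[0,0,0],[0,0,0],[0,0,0]]}'
python3 - <<'E'
from fk import *
shot("wrist","w10");shot("scene","s10")
print(env.state()["qpos"].round(1),env.state()["force"].round(1))
E
```

```text
time_s: 10.9
ee_pos: [440.2, 145.1, 43.1]
ee_rot: [149.3, -10.4, 118.6]
force: [1.0, 0.5, 5.9]
gripper_width: 3.9
time_s: 11.52
ee_pos: [403.0, 119.9, 66.0]
ee_rot: [149.5, -10.4, 118.5]
force: [0.2, -0.1, -3.2]
gripper_width: 3.6
[ -3.8   9.  141.2  73.2  24.9 -96.5] [ 0.7 -0.8 -4. ]
```

View pics/w10.png

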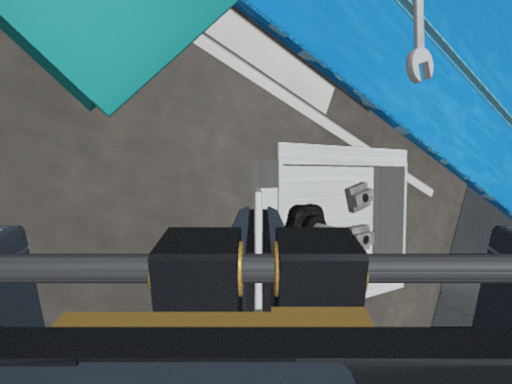

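View pics/s10.png

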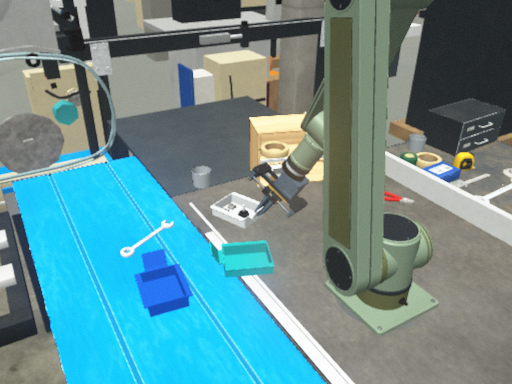

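```bash
cat >> fk.py <<'E'
from scipy.spatial.transform import Slerp
def plan(X,Rt,w,p=None,R=None):
    if p is None: p,R=pose()
    S=Slerp([0,1],Rot.concatenate([R,Rt]));cum=np.cumsum(w)/np.sum(w);last=(p,R)
    for s in cum:
        pn=p+(X-p)*s;Rn=S(s)
        print("[%.4f,%.4f,%.4f]"%tuple(last[1].inv().apply(pn-last[0])/1000),"[%.2f,%.2f,%.2f]"%tuple((last[1].inv()*Rn).as_rotvec(degrees=True)))
        last=(pn,Rn)
E
python3 - <<'E'
from fk import *
s=env.state();X0,R0=handle([521.2,174.3,0],22.5,30,0)
p,R=pose();print(p,s["ee_rot"])
yaw=-17.4;ex,ey,ez,_=fr(yaw);bay=np.array([640.8,-256.5,0])
c=bay+(-10-200)*ex+30*ez
X1,R1=handle(c,yaw);print(X1)
print("lift");plan(p+[0,0,20],R,[1],p,R)
plan(X1,R1,[1,2,3,3,3,3,3,3,3,3,3,3,2,2,1],p+[0,0,20],R)
q=s["qpos"]
for f in (0.5,1): q,e=ik(p+(X1-p)*f,Slerp([0,1],Rot.concatenate([R,R1]))(f),q);print(q.round(1),e.round(3))
E
```

```text
[403.11730445 120.12185591  65.97196705] [149.48334558 -10.37659748 118.58050365]
[ 360.65365892 -164.61127873   73.05450739]
lift
[0.0036,0.0100,-0.0169] [0.00,0.00,0.00]
[-0.0060,-0.0036,-0.0030] [-0.19,-0.52,0.89]
[-0.0122,-0.0069,-0.0058] [-0.38,-1.05,1.78]
[-0.0187,-0.0097,-0.0085] [-0.57,-1.57,2.67]
[-0.0194,-0.0087,-0.0081] [-0.57,-1.57,2.67]
[-0.0200,-0.0077,-0.0076] [-0.57,-1.57,2.67]
[-0.0205,-0.0067,-0.0071] [-0.57,-1.57,2.67]
[-0.0210,-0.0057,-0.0066] [-0.57,-1.57,2.67]
[-0.0214,-0.0046,-0.0061] [-0.57,-1.57,2.67]
[-0.0218,-0.0036,-0.0055] [-0.57,-1.57,2.67]
[-0.0221,-0.0025,-0.0050] [-0.57,-1.57,2.67]
[-0.0223,-0.0014,-0.0044] [-0.57,-1.57,2.67]
[-0.0224,-0.0003,-0.0038] [-0.57,-1.57,2.67]
[-0.0150,0.0005,-0.0021] [-0.38,-1.05,1.78]
[-0.0150,0.0010,-0.0018] [-0.38,-1.05,1.78]
[-0.0075,0.0007,-0.0008] [-0.19,-0.52,0.89]
[-26.6   5.7 144.3  71.3  26.3 -97. ] 0.0
[-47.1   6.4 142.3  68.6  27.  -94.6] 0.0
```

```bash
python3 -m creep '{"offset":[[0.002,0.005,-0.0085],[0.002,0.005,-0.0085],[-0.006,-0.0036,-0.003],[-0.0122,-0.0069,-0.0058],[-0.0187,-0.0097,-0.0085]],"rotation":[[0,0,0],[0,0,0],[-0.19,-0.52,0.89],[-0.38,-1.05,1.78],[-0.57,-1.57,2.67]]}'
python3 -m creep '{"offset":[[-0.0194,-0.0087,-0.0081],[-0.02,-0.0077,-0.0076],[-0.0205,-0.0067,-0.0071],[-0.021,-0.0057,-0.0066],[-0.0214,-0.0046,-0.0061]],"rotation":[[-0.57,-1.57,2.67],[-0.57,-1.57,2.67],[-0.57,-1.57,2.67],[-0.57,-1.57,2.67],[-0.57,-1.57,2.67]]}'
python3 -m creep '{"offset":[[-0.0218,-0.0036,-0.0055],[-0.0221,-0.0025,-0.005],[-0.0223,-0.0014,-0.0044],[-0.0224,-0.0003,-0.0038],[-0.015,0.0005,-0.0021]],"rotation":[[-0.57,-1.57,2.67],[-0.57,-1.57,2.67],[-0.57,-1.57,2.67],[-0.57,-1.57,2.67],[-0.38,-1.05,1.78]]}'
python3 -m creep '{"offset":[[-0.015,0.001,-0.0018],[-0.0075,0.0007,-0.0008],[0,0,0],[0,0,0]],"rotation":[[-0.38,-1.05,1.78],[-0.19,-0.52,0.89],[0,0,0],[0,0,0]]}'
python3 - <<'E'
from fk import *
for n in("wrist","top","scene"): shot(n,n[0]+"11")
s=env.state();print(pose()[0],s["qpos"].round(1),s["ee_rot"],s["force"].round(1),s["time_s"])
yaw=-17.4;ex,ey,ez,_=fr(yaw);bay=np.array([640.8,-256.5,0])
X1,R1=handle(bay-210*ex+30*ez,yaw);delta(X1,R1)
for n in "ts":
    im=cv2.imread(f"pics/{n}11.png");cr=im[85:265,230:430] if n=="t" else im[90:260,220:400]
    cv2.imwrite(f"pics/{n}11a.png",cv2.resize(cr,None,fx=4,fy=4,interpolation=cv2.INTER_CUBIC)[:600])
E
```

```text
time_s: 12.25
ee_pos: [395.6, 74.9, 83.7]
ee_rot: [149.5, -10.4, 112.2]
force: [1.6, 0.1, -2.7]
gripper_width: 3.5
time_s: 12.88
ee_pos: [378.7, -37.9, 78.6]
ee_rot: [149.5, -10.4, 96.4]
force: [0.9, -1.2, -3.7]
gripper_width: 3.5
time_s: 13.5
ee_pos: [363.1, -142.9, 74.0]
ee_rot: [149.5, -10.4, 81.7]
force: [0.0, -0.3, -3.2]
gripper_width: 3.7
time_s: 14.0
ee_pos: [360.1, -163.9, 73.5]
ee_rot: [149.4, -10.5, 78.7]
force: [-0.1, -0.5, -3.9]
gripper_width: 3.8
[ 360.14400809 -163.92248405   73.50864286] [-47.5   6.3 142.8  69.2  27.1 -95.6] [149.4349983  -10.44750329  78.72550767] [ 0.6  0.9 -3. ] 14.15
shift tool mm [-0.6  0.4  0.6] rotvec [ 0.  -0.1  0. ]
```

View pics/w11.png

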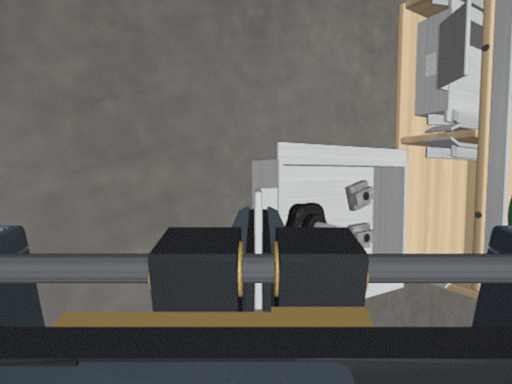

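View pics/t11a.png

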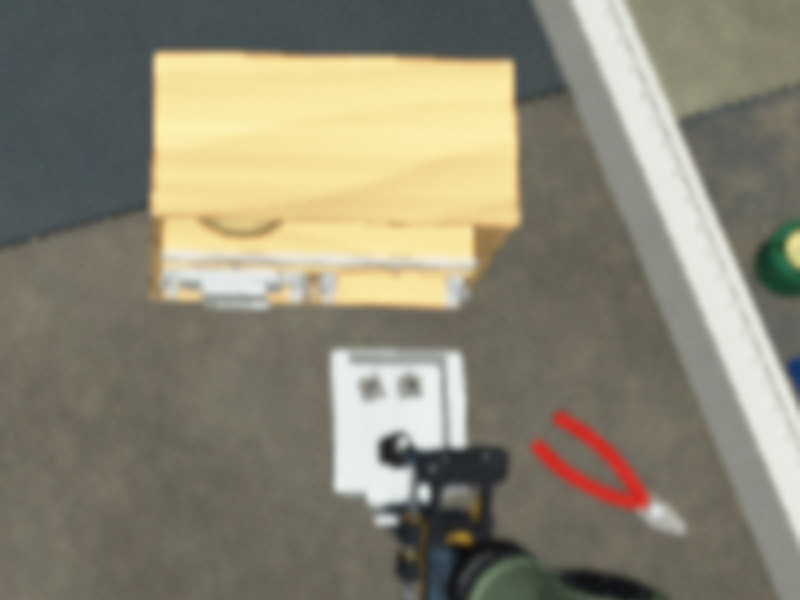

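View pics/s11a.png

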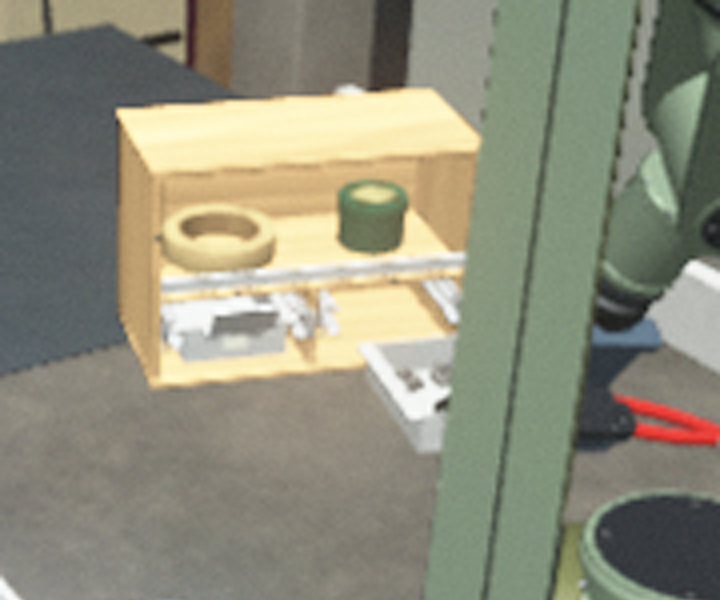

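Run:
```python
import cv2
w=cv2.imread("pics/w11.png")
cv2.imwrite("pics/w11a.png",cv2.resize(w[0:150,372:512],None,fx=4,fy=4,interpolation=cv2.INTER_CUBIC))
cv2.imwrite("pics/w11b.png",cv2.resize(w[150:300,372:512],None,fx=4,fy=4,interpolation=cv2.INTER_CUBIC))
```

```text
(no output)
```

View pics/w11a.png

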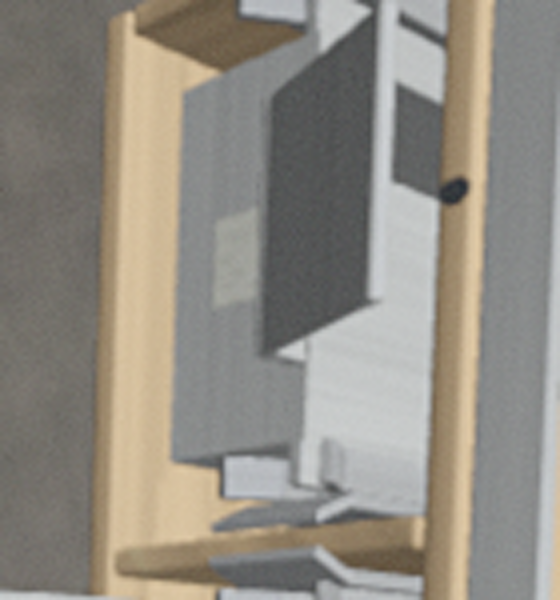

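View pics/w11b.png

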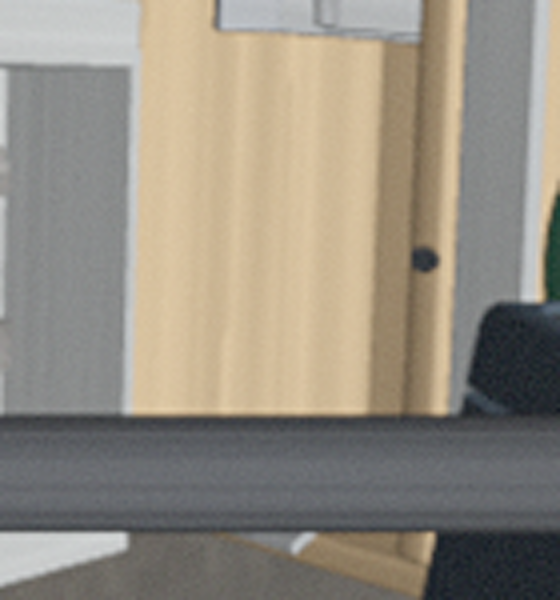

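```bash
cat > fit.py <<'E'
from fk import *
W=load("w11");T=load("t11");S=load("s11")
a=lambda u,v:(372+u/4-.375,v/4-.375); b=lambda u,v:(372+u/4-.375,150+v/4-.375)
t=lambda u,v:(230+u/4-.375,85+v/4-.375); s=lambda u,v:(220+u/4-.375,90+v/4-.375)
RW=[(W,a(172,460),(-75,25,24)),(W,a(185,92),(-75,121,24)),(W,a(370,300),(-109,43,92)),(W,a(262,357),(-89,43,57)),(W,a(110,15),(-75,153,0))]
RT=[(T,t(151,217),(-75,153,213)),(T,t(520,223),(-75,-153,213)),(T,t(154,52),(75,153,213)),(T,t(514,61),(75,-153,213)),(T,t(150,300),(-75,153,0)),(T,t(203,305),(-109,103,92)),(T,t(268,308),(-109,43,92))]
RS=[(S,s(155,173),(-75,153,213)),(S,s(118,110),(75,153,213)),(S,s(432,90),(75,-153,213)),(S,s(153,386),(-75,153,0))]
def put(v,P):
    c,sn=np.cos(np.radians(v[2])),np.sin(np.radians(v[2]));return np.array([v[0]+c*P[0]-sn*P[1],v[1]+sn*P[0]+c*P[1],P[2]])
def fitr(O,v0=(662,-187,-17.4)):
    f=lambda v:np.concatenate([proj(c,put(v,P))-p for c,p,P in O])
    r=least_squares(f,v0,loss="soft_l1",x_scale=[1,1,.3]);return r.x,r.fun.reshape(-1,2)
E
python3 - <<'E'
from fit import *
for n,O in dict(W=RW,T=RT,S=RS,TS=RT+RS,all=RW+RT+RS).items():
    v,r=fitr(O);print(n,v.round(2),"bay",put(v,(0,-73,0)).round(1));print(r.round(1).tolist())
# tray in W, free x,y,z,yaw,roll,pitch
TW=[(W,(277,143),(-65,59,35)),(W,b(137,0),(65,59,35)),(W,b(127,548),(65,-59,35))]
X1,R1=handle([0,0,0],0)
p,R=pose();Rtr=R*R1.inv();o=p-Rtr.apply(X1);print("tray from tool",o.round(1),Rtr.as_euler("xyz",degrees=True).round(2))
for c,px,P in TW: print("pred",proj(c,o+Rtr.apply(P)).round(1),"obs",px)
E
```

```text
W [ 659.38 -185.21  -19.88] bay [ 634.6 -253.9    0. ]
[[-1.7, 1.1], [-0.1, 0.5], [2.2, -0.5], [0.3, -0.1], [-0.3, -0.6]]
T [ 659.93 -184.74  -18.05] bay [ 637.3 -254.1    0. ]
[[0.4, -0.2], [-0.2, 0.4], [0.3, 0.4], [-0.6, 0.1], [-0.8, 0.2], [0.2, -0.3], [0.5, -0.6]]
S [ 656.51 -184.17  -17.75] bay [ 634.2 -253.7    0. ]
[[0.1, -0.4], [-0.1, -0.2], [0.3, -0.9], [-0.3, 1.3]]
TS [ 659.5 -185.1  -18. ] bay [ 636.9 -254.5    0. ]
[[0.6, -0.0], [-0.0, 0.4], [0.5, 0.5], [-0.5, 0.1], [-0.7, 0.3], [0.3, -0.2], [0.6, -0.6], [-0.3, -0.8], [-0.3, -0.6], [0.2, -1.1], [-0.6, 0.8]]
all [ 660.48 -184.21  -18.8 ] bay [ 636.9 -253.3    0. ]
[[-1.5, 1.2], [-1.0, 0.2], [2.1, 0.4], [0.3, 0.2], [-1.6, -1.1], [-0.1, -0.8], [-0.6, 0.8], [0.4, -0.2], [-0.5, 0.5], [-1.2, -0.4], [-0.4, -0.7], [-0.1, -0.9], [-1.1, -1.0], [-0.4, -0.9], [0.3, -1.0], [-1.4, 0.5]]
tray from tool [ 439.9 -192.9   30.5] [ 8.000e-02 -1.000e-02 -1.734e+01]
pred [277.6 144.1] obs (277, 143)
pred [407.4 151.2] obs (405.875, 149.625)
pred [403.9 289.8] obs (403.375, 286.625)
```

Run:
```python
from fit import *
L1=[a(95,590),a(101,300)]   # points on front bottom edge
def fit2(O,lines=L1):
    f=lambda v:np.concatenate([np.ravel([proj(c,put(v,P))-p for c,p,P in O])]+[proj(W,put(v,(-75,v[3+i],0)))-l for i,l in enumerate(lines)])
    r=least_squares(f,[661,-185,-18]+[30,90],loss="soft_l1",x_scale=[1,1,.3,10,10]);return r.x,r.fun.reshape(-1,2)
for n,O in dict(W=RW,noAC=[RW[1],RW[3],RW[4]],all=RW+RT+RS).items():
    v,r=fit2(O);print(n,v.round(2),"bay",put(v,(0,-73,0)).round(1));print(r.round(1).tolist())
```

```text
W [ 662.4  -184.44  -18.95   -6.45   74.11] bay [ 638.7 -253.5    0. ]
[[-0.4, 0.9], [0.3, 0.2], [3.4, 0.0], [1.5, -0.1], [-0.2, -1.0], [-2.2, -0.0], [-0.8, -0.0]]
noAC [ 664.27 -184.24  -18.28   -6.28   74.32] bay [ 641.4 -253.6    0. ]
[[0.4, 0.3], [2.3, 0.4], [-0.3, -1.0], [-1.1, -0.0], [-0.3, -0.0]]
all [ 661.59 -184.33  -18.73   -6.08   74.35] bay [ 638.1 -253.5    0. ]
[[-0.9, 1.2], [-0.5, 0.3], [2.8, 0.5], [0.9, 0.3], [-1.0, -1.0], [-0.1, -1.1], [-0.7, 0.4], [0.4, -0.5], [-0.6, 0.2], [-1.3, -0.6], [-0.4, -1.0], [-0.1, -1.2], [-1.2, -1.1], [-0.6, -0.9], [0.1, -1.1], [-1.5, 0.4], [-2.6, -0.0], [-1.4, -0.0]]
```

Run:
```python
from fk import *
yaw=-18.2;ex,ey,ez,_=fr(yaw);bay=np.array([638.5,-253.7,0])
X1,R1=handle(bay-165*ex-0.8*ey+27.5*ez,yaw);delta(X1,R1);plan(X1,R1,[1,2,2,1])
print("ex in tool",R1.inv().apply(ex).round(4),"ey",R1.inv().apply(ey).round(4),"ez",R1.inv().apply(ez).round(4))
```

```text
shift tool mm [-0.9 35.5 24.3] rotvec [-0.1 -0.5  0.7]
[-0.0002,0.0059,0.0040] [-0.02,-0.08,0.11]
[-0.0003,0.0118,0.0081] [-0.05,-0.16,0.23]
[-0.0002,0.0118,0.0081] [-0.05,-0.16,0.23]
[-0.0001,0.0059,0.0041] [-0.02,-0.08,0.11]
ex in tool [-0.104   0.866   0.4891] ey [ 0.9781 -0.      0.2079] ez [ 0.1801  0.5    -0.8471]
```

```bash
python3 -m creep '{"offset":[[-0.0002,0.0059,0.004],[-0.0003,0.0118,0.0081],[-0.0002,0.0118,0.0081],[-0.0001,0.0059,0.0041],[0,0,0]],"rotation":[[-0.02,-0.08,0.11],[-0.05,-0.16,0.23],[-0.05,-0.16,0.23],[-0.02,-0.08,0.11],[0,0,0]]}'
python3 -m creep '{"offset":[[0,0,0]],"rotation":[[0,0,0]]}'
python3 - <<'E'
from fk import *
for n in("wrist","top","scene"): shot(n,n[0]+"12")
yaw=-18.2;ex,ey,ez,_=fr(yaw);bay=np.array([638.5,-253.7,0])
X1,R1=handle(bay-165*ex-0.8*ey+27.5*ez,yaw);delta(X1,R1);print(env.state()["force"])
im=cv2.imread("pics/t12.png");cv2.imwrite("pics/t12a.png",cv2.resize(im[130:220,280:380],None,fx=6,fy=6,interpolation=cv2.INTER_CUBIC))
w=cv2.imread("pics/w12.png");cv2.imwrite("pics/w12a.png",cv2.resize(w[60:300,352:512],None,fx=2.5,fy=2.5,interpolation=cv2.INTER_CUBIC))
E
```

```text
time_s: 14.78
ee_pos: [402.7, -173.1, 70.3]
ee_rot: [149.5, -10.4, 77.9]
force: [0.7, 0.4, -2.7]
gripper_width: 3.8
time_s: 14.9
ee_pos: [401.7, -172.9, 70.3]
ee_rot: [149.5, -10.4, 77.8]
force: [0.8, -0.7, -3.9]
gripper_width: 4.1
shift tool mm [0.5 0.3 0.2] rotvec [-0.  0. -0.]
[ 0.82261672 -0.89997019 -3.54353915]
```

View pics/w12a.png

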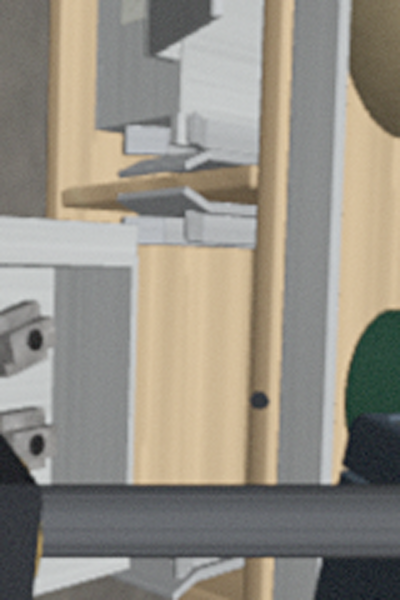

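View pics/t12a.png

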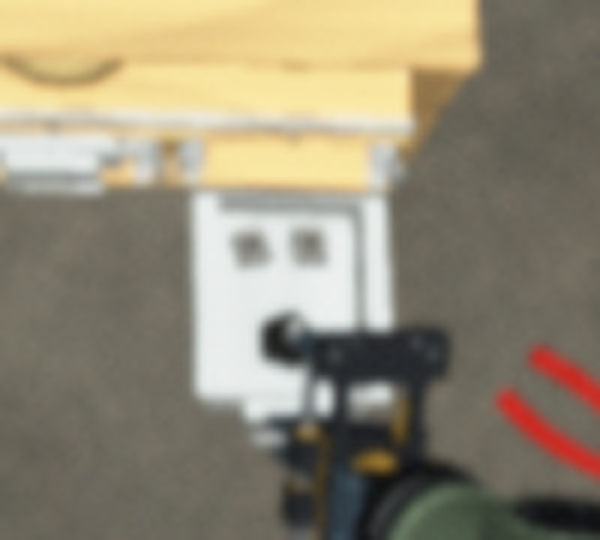

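Run:
```python
from fk import *
W=load("w12")
def P(bay,yaw,v):
    ex,ey,ez,_=fr(yaw);return np.array(bay)+v[0]*ex+v[1]*ey+v[2]*ez
bay=[638.5,-253.7,0]
w=cv2.imread("pics/w12.png")
w=cv2.resize(w,None,fx=3,fy=3,interpolation=cv2.INTER_CUBIC)
def dot(X,col):
    q=proj(W,X)*3+1;cv2.circle(w,tuple(int(x) for x in q),3,col,-1);return q
def line(A,B,col):
    cv2.line(w,*[tuple(int(x) for x in proj(W,X)*3+1) for X in(A,B)],col,1)
for yw,col in ((-18.2,(0,0,255)),):
    for sg in(1,-1):
        for z in(55,65): line(P(bay,yw,(-75,52*sg,z)),P(bay,yw,(60,52*sg,z)),col)
        line(P(bay,yw,(-75,62*sg,60)),P(bay,yw,(60,62*sg,60)),(0,255,255))
    line(P(bay,yw,(-75,-80,0)),P(bay,yw,(-75,226,0)),col)
    line(P(bay,yw,(-75,-80,85)),P(bay,yw,(-75,226,85)),col)
p,R=pose();X1,R1=handle([0,0,0],0);Rtr=R*R1.inv();o=p-Rtr.apply(X1)
C=[o+Rtr.apply(v) for v in((-65,59,35),(65,59,35),(65,-59,35),(-65,-59,35))]
for i in range(4): line(C[i],C[(i+1)%4],(0,255,0))
fb=P(bay,-18.2,(0,146,0))
H=[P(bay,-18.2,(-10+x,146+y,24+z)) for x,y,z in((-99,30,68),(-99,-30,68),(-79,-30,33),(-79,30,33))]
for i in range(4): line(H[i],H[(i+1)%4],(255,0,255))
cv2.imwrite("pics/w12b.png",w[0:600,3*512-700:])
cv2.imwrite("pics/w12c.png",w[500:1000,3*512-700:])
```

```text
(no output)
```

View pics/w12b.png

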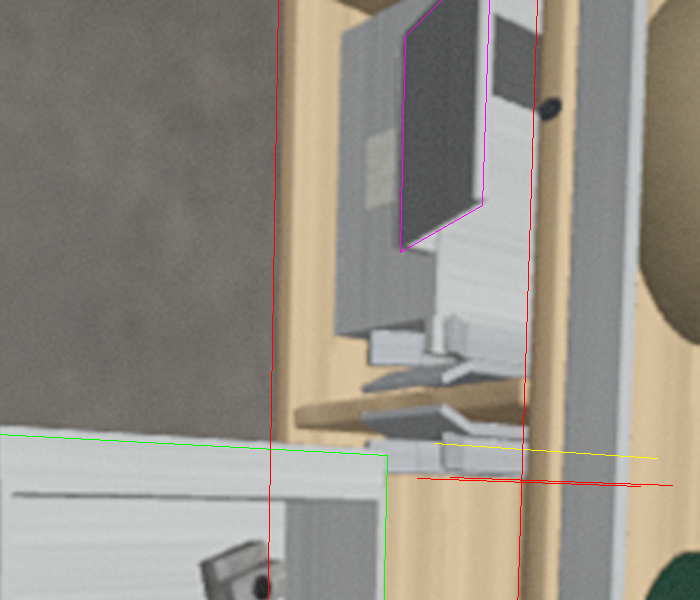

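View pics/w12c.png

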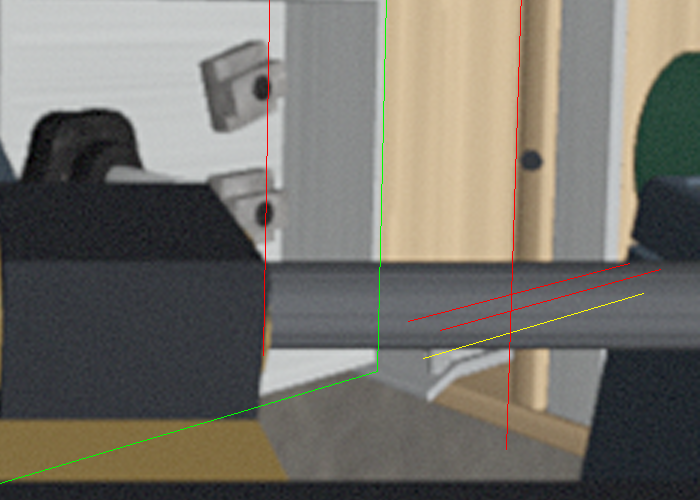

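```bash
python3 -m creep '{"offset":[[-0.0005,0.0043,0.0024],[-0.001,0.0087,0.0049],[-0.001,0.0087,0.0049],[-0.0005,0.0043,0.0024],[0,0,0]],"rotation":[[0,0,0],[0,0,0],[0,0,0],[0,0,0],[0,0,0]]}'
python3 -m creep '{"offset":[[-0.0005,0.0043,0.0024],[-0.0005,0.0043,0.0024],[-0.0005,0.0043,0.0024],[0,0,0]],"rotation":[[0,0,0],[0,0,0],[0,0,0],[0,0,0]]}'
python3 - <<'E'
from fk import *
for n in("wrist","top"): shot(n,n[0]+"13")
yaw=-18.2;ex,ey,ez,_=fr(yaw);bay=np.array([638.5,-253.7,0])
X1,R1=handle(bay-120*ex-0.8*ey+27.5*ez,yaw);delta(X1,R1);print(env.state()["force"])
w=cv2.imread("pics/w13.png");cv2.imwrite("pics/w13a.png",cv2.resize(w[90:300,330:512],None,fx=2.8,fy=2.8,interpolation=cv2.INTER_CUBIC))
E
```

```text
time_s: 15.68
ee_pos: [431.0, -182.6, 70.5]
ee_rot: [149.4, -10.4, 77.9]
force: [0.4, 0.4, -3.4]
gripper_width: 3.8
time_s: 16.18
ee_pos: [445.1, -187.4, 70.8]
ee_rot: [149.4, -10.4, 77.9]
force: [0.1, -0.2, -5.2]
gripper_width: 3.9
shift tool mm [0.3 0.2 0.2] rotvec [-0.  0. -0.]
[ 0.45168778 -0.40121845 -3.56421237]
```

View pics/w13a.png

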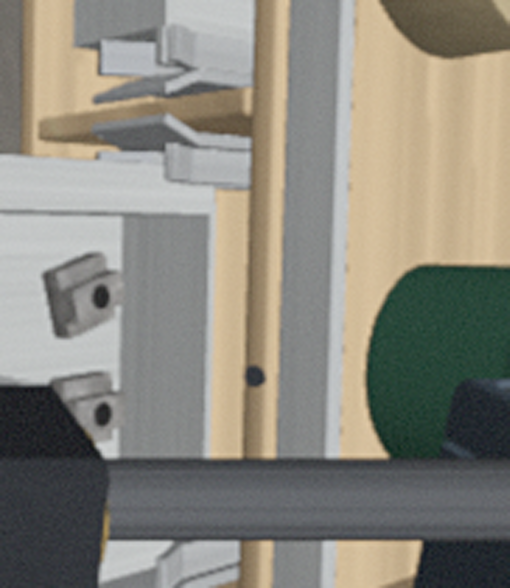

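```bash
python3 -m creep '{"offset":[[-0.001,0.0087,0.0049],[-0.001,0.0087,0.0049],[-0.001,0.0087,0.0049],[-0.001,0.0087,0.0049]],"rotation":[[0,0,0],[0,0,0],[0,0,0],[0,0,0]]}'
python3 -m creep '{"offset":[[-0.001,0.0087,0.0049],[-0.001,0.0087,0.0049],[-0.001,0.0087,0.0049],[0,0,0]],"rotation":[[0,0,0],[0,0,0],[0,0,0],[0,0,0]]}'
python3 - <<'E'
from fk import *
for n in("wrist","top","scene"): shot(n,n[0]+"14")
yaw=-18.2;ex,ey,ez,_=fr(yaw);bay=np.array([638.5,-253.7,0])
X1,R1=handle(bay-50*ex-0.8*ey+27.5*ez,yaw);delta(X1,R1);print(env.state()["force"],env.state()["qpos"].round(1))
im=cv2.imread("pics/t14.png");cv2.imwrite("pics/t14a.png",cv2.resize(im[110:220,280:390],None,fx=5,fy=5,interpolation=cv2.INTER_CUBIC))
E
```

```text
time_s: 16.77
ee_pos: [483.7, -199.7, 70.7]
ee_rot: [149.4, -10.4, 77.8]
force: [-0.0, -0.9, -3.5]
gripper_width: 3.6
time_s: 17.27
ee_pos: [512.3, -209.2, 70.9]
ee_rot: [149.4, -10.4, 77.9]
force: [-0.3, 0.8, -3.8]
gripper_width: 3.7
shift tool mm [-0.   0.3  0.2] rotvec [-0. -0. -0.]
[ 0.18485541 -0.54309749 -3.54561857] [-35.5  17.1 126.5  62.9  22.7 -76.8]
```

View pics/w14.png

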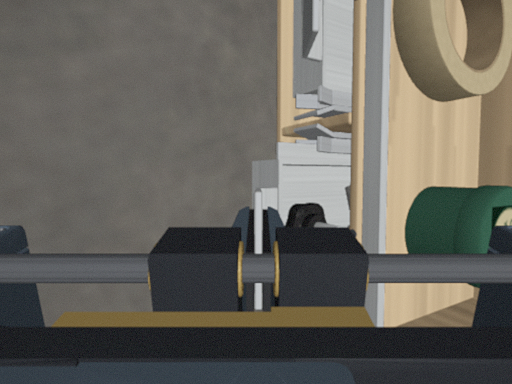

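View pics/t14a.png

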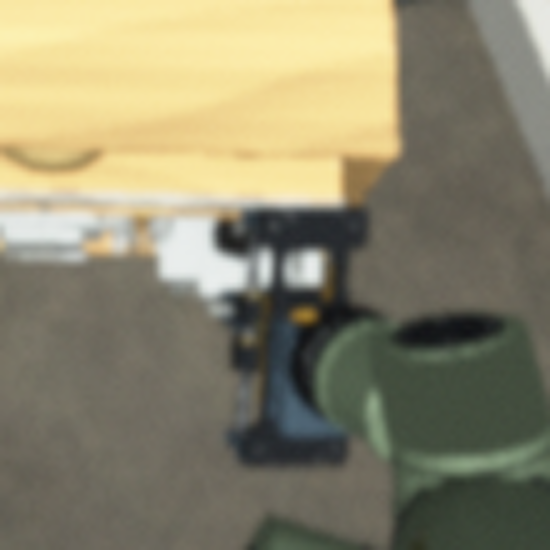

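```bash
python3 -m creep '{"offset":[[-0.001,0.0087,0.0049],[-0.0005,0.0043,0.0024],[-0.0005,0.0043,0.0024],[0,0,0]],"rotation":[[0,0,0],[0,0,0],[0,0,0],[0,0,0]]}'
python3 - <<'E'
from fk import *
for n in("wrist","top","scene"): shot(n,n[0]+"15")
yaw=-18.2;ex,ey,ez,_=fr(yaw);bay=np.array([638.5,-253.7,0])
X1,R1=handle(bay-30*ex-0.8*ey+27.5*ez,yaw);delta(X1,R1);print(env.state()["force"],env.state()["time_s"])
im=cv2.imread("pics/t15.png");a=cv2.resize(im[110:220,280:390],None,fx=4,fy=4,interpolation=cv2.INTER_CUBIC)
im=cv2.imread("pics/w15.png");b=cv2.resize(im[80:300,220:400],(360,440),interpolation=cv2.INTER_CUBIC)
cv2.imwrite("pics/c15.png",np.hstack([a,b]))
E
```

```text
time_s: 17.92
ee_pos: [530.8, -215.2, 70.9]
ee_rot: [149.4, -10.4, 77.8]
force: [-0.1, -0.4, -3.6]
gripper_width: 3.4
shift tool mm [-0.   0.1  0.2] rotvec [-0.  0. -0.]
[ 0.02274069  0.53153375 -3.31965952] 18.075
```

View pics/c15.png

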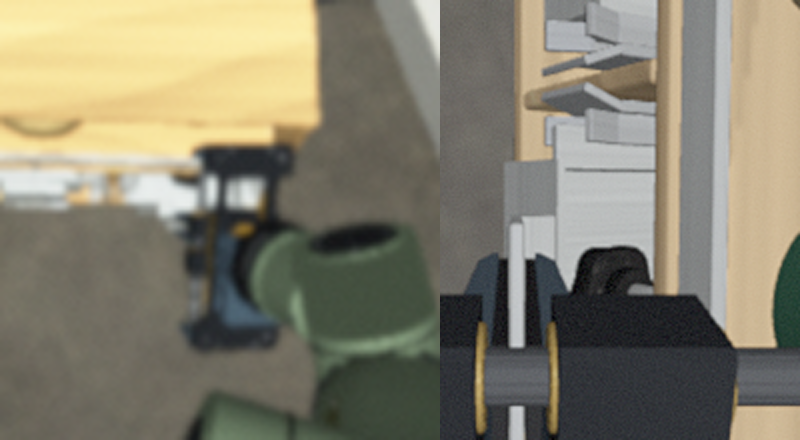

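```bash
python3 -m creep '{"offset":[[-0.0003,-0.001,0.0017],[-0.0002,-0.0005,0.0008],[-0.0005,0.0043,0.0024],[0,0,0],[0,0,0]],"rotation":[[0,0,0],[0,0,0],[0,0,0],[0,0,0],[0,0,0]]}'
python3 - <<'E'
from fk import *
shot("wrist","w16")
yaw=-18.2;ex,ey,ez,_=fr(yaw);bay=np.array([638.5,-253.7,0])
X1,R1=handle(bay-25*ex-0.8*ey+24.5*ez,yaw);delta(X1,R1);print(env.state()["force"],env.state()["time_s"])
E
```

```text
time_s: 18.7
ee_pos: [535.1, -216.5, 67.9]
ee_rot: [149.4, -10.4, 77.8]
force: [-0.1, 0.7, -3.2]
gripper_width: 3.6
shift tool mm [-0.  -0.1  0.3] rotvec [-0.  0. -0.]
[ 0.03547366 -1.23481467 -3.35955806] 18.75
```

```bash
python3 -m creep '{"offset":[[-0.0002,-0.0005,0.0008],[-0.0001,-0.0003,0.0005],[0,0,0]],"rotation":[[0,0,0],[0,0,0],[0,0,0]]}'
python3 -m creep '{"offset":[[-0.0002,-0.0005,0.0008],[0,0,0],[0,0,0]],"rotation":[[0,0,0],[0,0,0],[0,0,0]]}'
```

```text
time_s: 19.12
ee_pos: [535.4, -216.6, 67.1]
ee_rot: [149.4, -10.4, 77.9]
force: [-3.8, 0.5, 4.2]
gripper_width: 4.1
time_s: 19.5
ee_pos: [535.8, -216.6, 67.0]
ee_rot: [149.3, -10.4, 77.9]
force: [-5.7, 1.5, 9.7]
gripper_width: 3.9
```

```bash
python3 -m creep '{"offset":[[0.0001,0.0004,-0.0007],[0,0,0]],"rotation":[[0,0,0],[0,0,0]]}'
python3 -m creep '{"offset":[[0,0,0],[0,0,0],[0,0,0],[0,0,0]],"rotation":[[0,0,0],[0,0,0],[0,0,0],[0,0,0]]}' 0.78 20
python3 - <<'E'
from fk import *
shot("wrist","w17");print(env.state()["force"])
E
```

```text
time_s: 19.75
ee_pos: [535.8, -216.7, 67.1]
ee_rot: [149.3, -10.4, 77.9]
force: [-2.0, 2.5, 6.8]
gripper_width: 3.6
time_s: 20.25
ee_pos: [534.9, -216.6, 66.0]
ee_rot: [149.5, -10.4, 77.8]
force: [0.2, 0.1, -0.0]
gripper_width: 20.2
[-0.92339957 -0.5084801   0.042826  ]
```

View pics/w17.png

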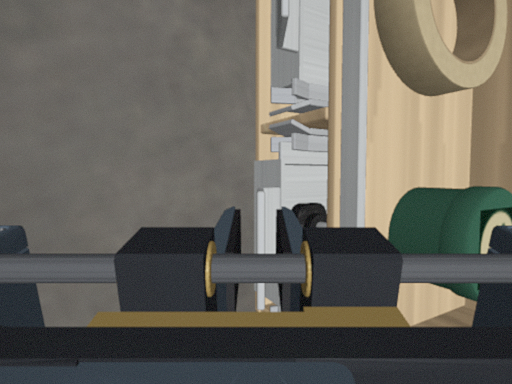

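```bash
python3 -m creep '{"offset":[[0,0,-0.015],[0,0,-0.025],[0,0,-0.025],[0,-0.011,0],[0,-0.011,0]],"rotation":[[0,0,0],[0,0,0],[0,0,0],[0,0,0],[0,0,0]]}'
python3 -m creep '{"offset":[[0,0,0],[0,0,0],[0,0,0]],"rotation":[[0,0,0],[0,0,0],[0,0,0]]}' 1
python3 - <<'E'
from fk import *
shot("wrist","w18");shot("scene","s18");print(env.state()["force"],env.state()["gripper_width"])
yaw=-18.2;ex,ey,ez,_=fr(yaw);bay=np.array([638.5,-253.7,0])
X1,R1=handle(bay-25*ex-0.8*ey+23.5*ez,yaw);delta(X1,R1)
W=load("w18")
for n,v in dict(top1=(-99,30,68),top2=(-99,-30,68),FL=(-65,59,35),FR=(-65,-59,35)).items(): print(n,proj(W,bay-.8*ey+(v[0]-25)*ex+v[1]*ey+(v[2]+23.5)*ez).round(0))
E
```

```text
time_s: 20.92
ee_pos: [482.3, -213.7, 110.7]
ee_rot: [149.4, -10.3, 77.8]
force: [0.5, 0.5, 0.1]
gripper_width: 20.3
time_s: 21.3
ee_pos: [483.0, -213.8, 110.5]
ee_rot: [149.4, -10.4, 77.9]
force: [0.4, 0.4, -0.5]
gripper_width: 0.5
[-0.46820424 -0.63897003  0.10166827] 0.6494336390079353
shift tool mm [ 0.2 21.8 64.8] rotvec [ 0.  0. -0.]
top1 [288. 169.]
top2 [288. 255.]
FL [299. 134.]
FR [298. 275.]
```

View pics/w18.png

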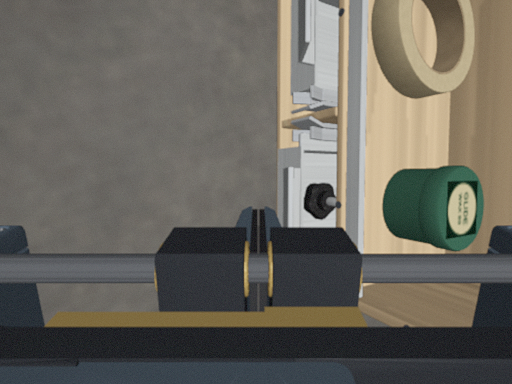

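View pics/s18.png

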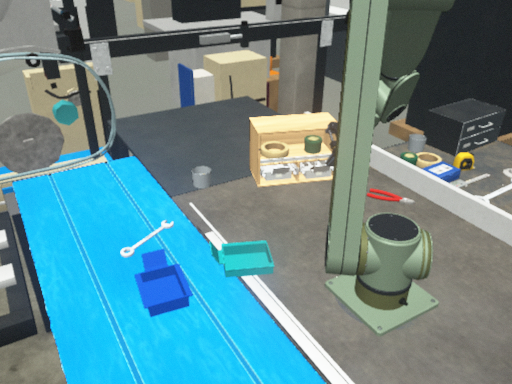

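```bash
python3 -m creep '{"offset":[[0,0,0.018],[0,0,0.022],[0,0,0.012],[0,0,0]],"rotation":[[0,0,0],[0,0,0],[0,0,0],[0,0,0]]}'
python3 -m creep '{"offset":[[-0.0003,0.0026,0.0015],[-0.0003,0.0026,0.0015],[-0.0003,0.0026,0.0015],[0,0,0]],"rotation":[[0,0,0],[0,0,0],[0,0,0],[0,0,0]]}'
python3 - <<'E'
from fk import *
shot("wrist","w19");print(env.state()["force"],env.state()["gripper_width"])
E
```

```text
time_s: 21.9
ee_pos: [510.1, -210.9, 65.5]
ee_rot: [149.5, -10.4, 77.8]
force: [-0.6, 0.1, 0.1]
gripper_width: 0.3
time_s: 22.4
ee_pos: [519.0, -214.2, 66.5]
ee_rot: [149.4, -10.4, 77.8]
force: [-0.2, 0.3, 0.9]
gripper_width: 0.4
[-0.36216252  0.6142948   0.55074283] 0.44737184109542166
```

View pics/w19.png

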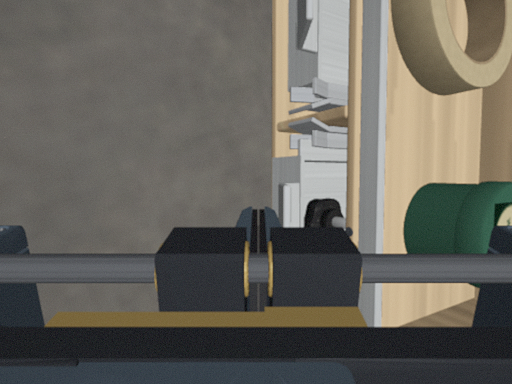

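```bash
python3 -m creep '{"offset":[[-0.0003,0.0026,0.0015],[-0.0003,0.0026,0.0015],[-0.0003,0.0026,0.0015],[0,0,0]],"rotation":[[0,0,0],[0,0,0],[0,0,0],[0,0,0]]}'
python3 - <<'E'
from fk import *
shot("wrist","w20");print(env.state()["force"],env.state()["gripper_width"])
E
```

```text
time_s: 22.95
ee_pos: [527.5, -216.9, 66.0]
ee_rot: [149.4, -10.4, 77.8]
force: [-0.2, -0.5, -0.7]
gripper_width: 0.3
[-0.71471853  0.61945523 -0.30798248] 0.3442638986073715
```

View pics/w20.png

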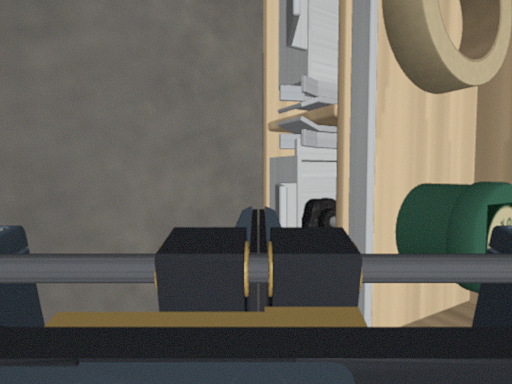

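```bash
python3 -m creep '{"offset":[[-0.0003,0.0026,0.0015],[-0.0003,0.0026,0.0015],[-0.0003,0.0026,0.0015],[0,0,0]],"rotation":[[0,0,0],[0,0,0],[0,0,0],[0,0,0]]}'
python3 - <<'E'
from fk import *
shot("wrist","w21");print(env.state()["force"],env.state()["gripper_width"])
im=cv2.imread("pics/w21.png");cv2.imwrite("pics/w21a.png",cv2.resize(im[80:300,200:400],None,fx=2.7,fy=2.7,interpolation=cv2.INTER_CUBIC))
E
```

```text
time_s: 23.5
ee_pos: [536.0, -219.6, 65.9]
ee_rot: [149.5, -10.4, 77.8]
force: [-1.7, -0.6, -0.9]
gripper_width: 0.6
[-1.14345236  0.11565974 -0.60700591] 0.06294640713626895
```

View pics/w21a.png

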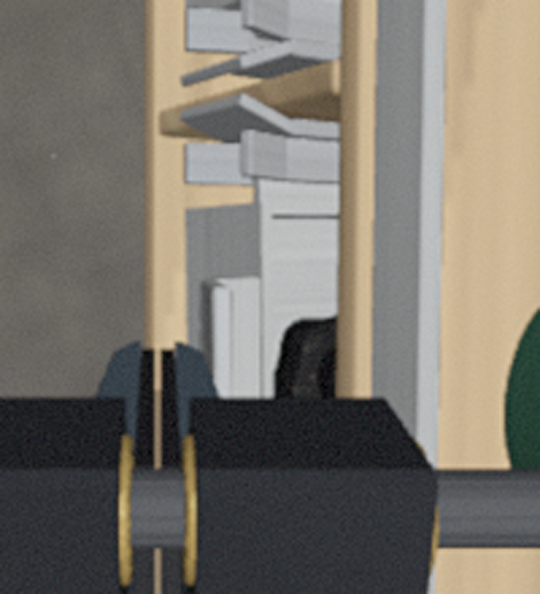

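```bash
python3 -m creep '{"offset":[[-0.0003,0.0026,0.0015],[-0.0003,0.0026,0.0015],[0,0,0]],"rotation":[[0,0,0],[0,0,0],[0,0,0]]}'
python3 -m creep '{"offset":[[-0.0003,0.0026,0.0015],[0,0,0],[0,0,0]],"rotation":[[0,0,0],[0,0,0],[0,0,0]]}'
python3 - <<'E'
from fk import *
for n in("wrist","top","scene"): shot(n,n[0]+"22")
print(env.state()["force"])
im=cv2.imread("pics/w22.png");cv2.imwrite("pics/w22a.png",cv2.resize(im[0:230,200:400],None,fx=2.6,fy=2.6,interpolation=cv2.INTER_CUBIC))
yaw=-18.2;ex,ey,ez,_=fr(yaw);bay=np.array([638.5,-253.7,0]);p,R=pose();d=p-bay;print("TCP bay",d@ex,d@ey,d[2])
c=p-78.8*R.apply([0,0,1])+89*R.apply([0,1,0])-bay;print("body corner bay",c@ex,c@ey,c[2])
E
```

```text
time_s: 23.92
ee_pos: [540.3, -220.1, 65.1]
ee_rot: [149.6, -10.5, 77.9]
force: [-5.8, 2.0, 0.5]
gripper_width: 0.4
time_s: 24.3
ee_pos: [543.0, -220.9, 64.9]
ee_rot: [149.6, -10.5, 77.9]
force: [-6.8, 1.2, 0.4]
gripper_width: 0.5
[-7.30890971  1.75770976 -0.67367561]
TCP bay -101.01969372288883 1.3048203547992898 64.90281354340416
body corner bay -62.11519992740471 -15.161415770706473 176.01421453527456
```

View pics/w22a.png

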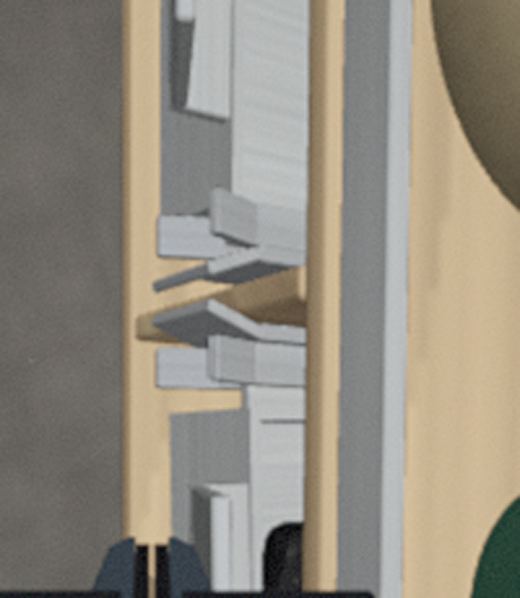

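Run:
```python
from fk import *
W=load("w22");yaw=-18.2;ex,ey,ez,_=fr(yaw);bay=np.array([638.5,-253.7,0])
B=lambda x,y,z:bay+x*ex+y*ey+z*ez
print("front edge ours ideal", proj(W,B(-75,59,59)),proj(W,B(-75,20,59)))
print("theirs", [proj(W,B(-75,146+y,59)) for y in(-50,-30,0,40)])
print("bottom edge", [proj(W,B(-75,y,0)) for y in(60,100,200)])
# invert observed ours
for q in((295.4,149.2),(296,160)):
    X=atz(W,q,59)-bay;print("ours obs bay",X@ex,X@ey)
for q in((289,60),(289.5,20)):
    X=atz(W,q,59)-bay;print("theirs obs bay",X@ex,X@ey)
for q in((248,10),(247.3,60),(247,190)):
    X=atz(W,q,0)-bay;print("face obs",X@ex,X@ey)
```

```text
front edge ours ideal [287.71748469 140.16237565] [287.41623736 201.69971743]
theirs [array([288.00904545,  80.60375745]), array([288.16904162,  47.92051547]), array([288.41226193,  -1.76334875]), array([288.74272491, -69.26872454])]
bottom edge [array([244.62632247, 145.75719285]), array([244.51356928,  94.69407283]), array([244.22319752, -36.80808803])]
ours obs bay -68.94935255859419 53.55491098620472
ours obs bay -68.41777895884815 46.655745487312686
theirs obs bay -74.32219416616459 108.75277649628232
theirs obs bay -74.09592466440145 133.1329719576419
face obs -71.76456960199936 165.70882092150453
face obs -72.46133840666099 127.24722930467152
face obs -72.94024129014278 24.739975953562492
```

```bash
python3 -m creep '{"offset":[[0.0005,-0.0043,-0.0024],[0.001,-0.0087,-0.0049],[0.002,-0.0174,-0.0098],[0,0,0]],"rotation":[[0,0,0],[0,0,0],[0,0,0],[0,0,0]]}'
python3 - <<'E'
from fk import *
for n in("wrist","top","scene"): shot(n,n[0]+"23")
print(env.state()["force"])
im=cv2.imread("pics/w23.png");cv2.imwrite("pics/w23a.png",cv2.resize(im[0:230,230:430],None,fx=2.6,fy=2.6,interpolation=cv2.INTER_CUBIC))
E
```

```text
time_s: 24.95
ee_pos: [510.3, -211.2, 66.1]
ee_rot: [149.5, -10.4, 77.8]
force: [0.4, -1.1, 0.4]
gripper_width: 0.6
[1.20655154 0.35517089 0.5120392 ]
```

View pics/w23a.png

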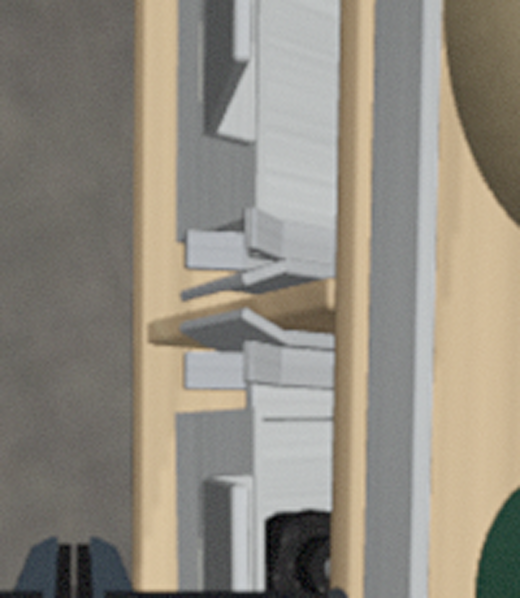

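```bash
python3 -m creep '{"offset":[[0,-0.005,-0.020],[0,-0.010,-0.040],[0,-0.010,-0.040],[0,-0.020,-0.040],[0,0,0]],"rotation":[[0,0,0],[0,0,0],[0,0,0],[0,0,0],[0,0,0]]}'
python3 -m creep '{"offset":[[0.0,-0.04,-0.02],[0.0,-0.05,0],[0,0,0]],"rotation":[[8,0,0],[8,0,0],[0,0,0]]}'
python3 - <<'E'
from fk import *
for n in("wrist","top","scene"): shot(n,n[0]+"24")
print(env.state()["force"],env.state()["qpos"].round(0),env.state()["ee_pos"])
im=cv2.imread("pics/t24.png");cv2.imwrite("pics/t24a.png",cv2.resize(im[110:200,260:380],None,fx=5,fy=5,interpolation=cv2.INTER_CUBIC))
im=cv2.imread("pics/s24.png");cv2.imwrite("pics/s24a.png",cv2.resize(im[100:200,240:360],None,fx=5,fy=5,interpolation=cv2.INTER_CUBIC))
E
```

```text
time_s: 25.72
ee_pos: [399.7, -206.4, 164.0]
ee_rot: [149.2, -10.2, 77.8]
force: [0.4, -0.5, 0.1]
gripper_width: 0.6
time_s: 26.1
ee_pos: [312.5, -182.3, 139.4]
ee_rot: [165.5, -10.4, 77.9]
force: [0.6, -0.7, 0.0]
gripper_width: 0.4
[ 0.0286348   0.47880425 -0.48684679] [-48.  -1. 128.  23.  49. -49.] [ 313.40464082 -182.97151635  140.12463471]
```

View pics/w24.png

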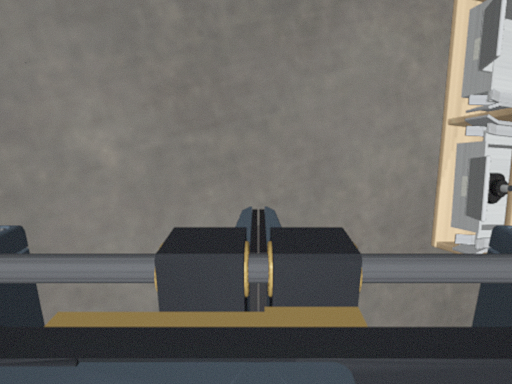

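View pics/t24a.png

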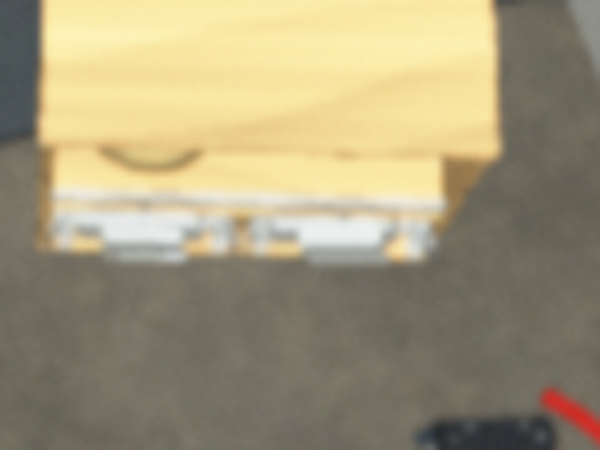

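View pics/s24a.png

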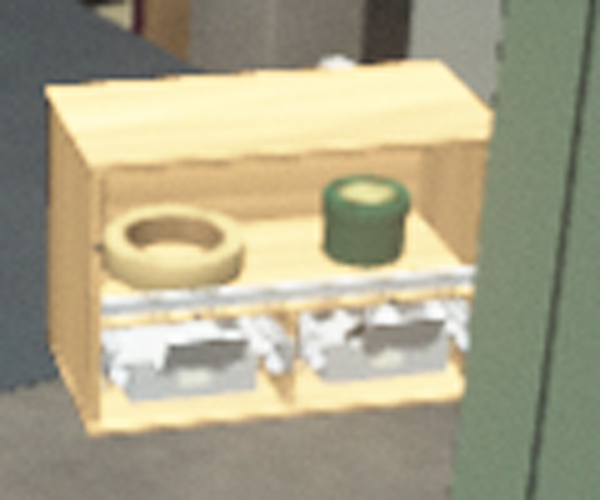

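Run:
```python
from fk import *
T=load("t24");W=load("w23");t=lambda u,v:(260+u/5-.4,110+v/5-.4)
yaw=-18.2;ex,ey,ez,_=fr(yaw)
for a,b in(((147,262),(345,266)),((106,250),(304,254)),((187,262),(387,265))):
    d=atz(T,t(*b),92)-atz(T,t(*a),92);print("top: ours-theirs bay dx,dy",(d@ex).round(1),(d@ey+146).round(1))
q=lambda u,v:(230+u/2.6-.3,v/2.6-.3)
for a,b,z in(((256,100),(253,450),59),((178,100),(176.5,450),24)):
    d=atz(W,q(*b),z)-atz(W,q(*a),z)
    f=atz(W,q(133.3,450),0)-atz(W,q(134.5,100),0)
    print("wrist dx vs face line",(d@ex).round(1),(f@ex*(d@ey)/(f@ey)).round(1))
im=cv2.imread("pics/w24.png");cv2.imwrite("pics/w24a.png",cv2.resize(im[0:260,420:512],None,fx=2.3,fy=2.3,interpolation=cv2.INTER_CUBIC))
```

```text
top: ours-theirs bay dx,dy 0.7 2.7
top: ours-theirs bay dx,dy 0.7 2.5
top: ours-theirs bay dx,dy 1.5 1.3
wrist dx vs face line 0.2 -0.2
wrist dx vs face line 0.1 -0.2
```

View pics/w24a.png

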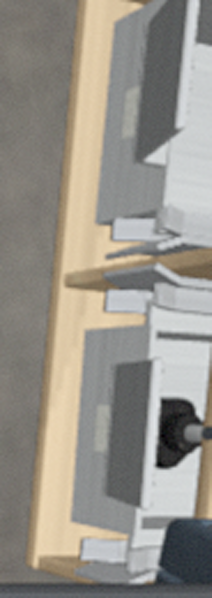

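Run:
```python
from fk import *
a=cv2.imread("pics/top0.png");b=cv2.imread("pics/t24.png")
for n,(x0,x1,y0,y1) in dict(cup=(205,230,125,150),spanner=(130,190,195,245),cutters=(360,402,185,220)).items():
    r=cv2.matchTemplate(b[y0-6:y1+6,x0-6:x1+6],a[y0:y1,x0:x1],cv2.TM_CCOEFF_NORMED);print(n,cv2.minMaxLoc(r)[1],np.array(cv2.minMaxLoc(r)[3])-6)
s=env.state();print(s["force"],s["qvel"].round(2),s["time_s"]);env.job_done()
```

```text
cup 0.998678982257843 [0 0]
spanner 0.9994096755981445 [0 0]
cutters 0.3440459072589874 [6 5]
[ 0.0286348   0.47880425 -0.48684679] [-0.19 -0.34  0.03 -0.43  0.38  0.17] 26.25
the job is handed in; nothing more can be done
```

Run:
```python
import cv2,numpy as np
a=cv2.imread("pics/top0.png")[170:230,350:415];b=cv2.imread("pics/t24.png")[170:230,350:415]
cv2.imwrite("pics/cut.png",cv2.resize(np.hstack([a,b]),None,fx=5,fy=5))
```

```text
(no output)
```

View pics/cut.png

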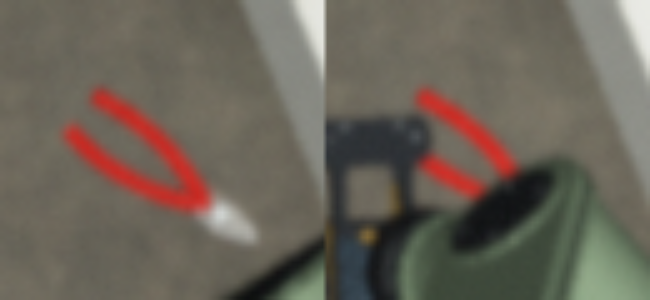

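I handed the job in at 26.3 s: the loaded tray is in the free (right) bay and released, and the last pictures put it at home. I got no verdict.

**What I did:**
- I picked the knob up by its stud, stood it in the tray in front of the two nuts and let go.
- I gripped the handle with the tool tilted 30 degrees, plus a 12 degree sideways lean to stay clear of the wrist's singular pose.
- I carried the tray level, slid the flanges into the slots and set it on the ledges about 15 mm short of home, because the gripper's body might have met the rack's top board. I then let go and pushed it home with closed fingers, with at most about 7 N.

**Last checks:**
- **Depth:** compared with the neighbouring tray, ours is within 0.5 mm of home in the wrist picture and 0.7–1.5 mm in the top picture; the allowance is 6 mm.
- **Sideways:** about 1–3 mm to the left in the top picture, which is within the slot play. The views disagree by 1–2 mm.
- **Level:** it looked level at the end. During the push the front lifted a few millimetres and settled when I backed off.
- **Contents:** the knob was seen upright in the tray at the end. The nuts were last seen in it when the tray was about 20 mm into the slots. The shelf hid them after that.
- **Bystanders:** the cup and spanner have not moved. The automatic check of the cutters failed because the arm covered part of them; the part that shows is where it was at the start.
- **Robot:** it is clear of everything, with only noise on the force reading.

One slip: my first lift had a sign wrong, so the tray went back about 45 mm while rising about 23 mm. It hit nothing and the load stayed in place.

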